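# Spin two guide pulleys and reject the one that binds

### The arm

A 6-joint arm with a two-finger parallel gripper is mounted at the origin on a cart in front of the work surface, level with it; the furniture and walls round the work are solid. World frame = base frame: x ahead of the robot, y to its left, z up, the work surface at z = 0. Lengths are in m, angles in degrees, forces in N, time in s.
With the tool pointing down it reaches from about 0.4 to 0.825 m from the base axis. Payload 7 kg.
Tool frame: the origin (TCP) lies on the centre line of the jaws, within the pads' length; the fingertips stand 11 mm ahead of it and the grasp point (between the pads) lies 8 mm behind it; z points along the fingers, y is the direction in which the jaws open and shut (so a half turn about z gives the same grasp; the last joint's range is limited). The gripper opens to 88 mm and grips with 3 to 60 N. Pads are 19 mm wide; open, the fingers measure 130 mm over their backs; the gripper's body (78 mm by 193 mm) begins 47 mm behind the grasp point.
Start: joints at [87.095, 20.546, 0.682, 0, -70.136, -16.507], TCP at [0.224, 0.637, 0.238] pointing down, gripper open.
Joint ranges: [-176.03, 176.03], [-82.01, 121.73], [-58.28, 71.71], [-173.87, 95.51], [-174.79, -0.11], [-173.66, 173.66]. Speed limits (degrees/s): [136.94, 136.94, 172.46, 180, 180, 180].

### API

Orientations are given as [roll, pitch, yaw] about the fixed x, y, z axes, in that order (R = Rz(yaw) Ry(pitch) Rx(roll)).
In Python, from plant import ctrl, cams, order gives the robot as it stands.
- The arm moves only by the tool jog_arm, never from a script. Its argument "motion" is a list of rows, each an object with "offset": the shift along the tool's x, y, z in mm, a list of three; "roll": the turn about the tool's z in rad; "hand": the finger opening in mm, from 0 to 87.6. A call has 1 to 20 rows; each row is the pose to reach, as a shift and turn from the pose commanded when the call began, along the tool's axes at that moment; what a row does not reach only later rows make up. A row lasts 1/12 s, in which the tool goes at most 41.7 mm and 7.16 degrees, less where a joint would pass 70% of its speed; a pose out of reach is approached as far as the arm can. A call with a gripper value outside its range is refused whole. The fingers move at their own pace and stop on an object; the grip force is fixed at half the most. Time passes only in rows, so rows that repeat a pose let the fingers close. It gives the time, the measured TCP pose, the force and the opening at its end, in the units of the state.
- ctrl.get_obs(): the state, without advancing time (a new reading comes with each control period).
- cams.snapshot(name): name is "scene" or "top" or "wrist"; returns a dict with "img" (480x640x3 uint8, red, green, blue), "K" (3x3 intrinsics, pixels), "cam_to_world" (4x4, takes a point from camera to world coordinates); the wrist camera has in their place "T_tool_cam" (4x4, takes a point from camera to tool coordinates, whose origin is the TCP and whose axes are the flange's). Camera axes: x right, y down, z forward; pixel columns grow to the right and rows downward; lengths in m; the calibration is good to about 2 mm. A picture is of the moment at which its call begins: read the wrist's pose just before it. There is no depth.
- order.close_job(): hands the job in, once; it reports no verdict.
The state is a dict: "clock": time; "joint_pos": joint angles; "qvel": joint speeds; "tau": joint torques, N m; "tool_pos": TCP position; "orientation": TCP orientation; "force": force on the tool from outside, world axes, zero at the start; "moment": the same for the moment, N m; "opening": finger opening in m.
Only numpy, scipy, OpenCV 4.12 (cv2) and the standard library are available. Lean on these libraries where they do the work, as an engineer would, in place of code of your own. Each camera call takes 0.05 s, during which the arm holds its last target. There are 200 camera calls.

### The job

Two identical-looking wire-guide pulley units stand on the grey table; one wheel runs free, the other binds. While both units stand where they are, spin each wheel by its crank knob from the bottom round and a little past the highest point and let it go: the free wheel runs on down by itself, the binding one stays with its knob up. Then take the binding unit by its leaning flange and, with its knob still up, set it down gently (not dropped), upright and flat on the floor of the tan carton on the workbench; leave the free-running unit standing where it is, and do not disturb the wire spool or the brown tape roll.

Things in the scene. Friction and masses are not known exactly. Their poses are not given: they have to be found in the camera images.
- unit_1_grip (a point): centre of the grip flange of pulley unit 1: a plate 84 mm wide (unit y), 10 mm thick, standing square off the top end of the sloping plate, so it leans 35 deg, top to the front. Unit axes: flange rises along (-0.574,0,0.819), thickness along (0.819,0,0.574); its free edge is 20 mm past this point, the plate 62 mm below it. Point is 11 mm behind, 134 mm above the unit's origin
- unit_1: pulley unit 1, loose, 0.7 to 1 kg: steel base plate 98 (x) x 84 (y) x 10 mm with a plate sloping at 35 deg above it, low at the front (-x), high at the back (+x), that carries the wheel and, at its top end, the grip flange. Both units look alike. Origin: centre of the base's underside; x to the back, y left, z up
- wheel_1_hub (a point): centre of the upper face of wheel 1: 76 mm diameter, 14 mm thick, black, on an axle square to the sloping plate; its rim ends 33 mm short of the flange. z of this frame points along the axle away from the plate (35 deg from vertical, leaning to the unit's front); the hub cap stands 5 mm above this point
- wheel_1_knob (a point): middle of the crank knob of wheel 1: a grey knob 14 mm diameter, 20 mm high, that revolves freely on a pin 24 mm from the axle, square to the wheel; its foot is 2 mm, this point 12 mm, its top 22 mm above the wheel's face. The frame turns with the wheel; its x points from the knob to the axle. It starts lowest, nearest the unit's front
- wheel_1 (a joint): rotation of wheel 1, rad, without end, positive counter-clockwise seen from above; 0 with the knob lowest (start within 0.15), pi or -pi with it highest, nearest the flange. In the free wheel the knob's weight carries it down to the lowest point within some 3 s of being let go; the binding wheel takes about 1.5 N at the knob and stays put. Either may stand in either place
- unit_2_grip (a point): centre of the grip flange of pulley unit 2: a plate 84 mm wide (unit y), 10 mm thick, standing square off the top end of the sloping plate, so it leans 35 deg, top to the front. Unit axes: flange rises along (-0.574,0,0.819), thickness along (0.819,0,0.574); its free edge is 20 mm past this point, the plate 62 mm below it. Point is 11 mm behind, 134 mm above the unit's origin
- unit_2: pulley unit 2, loose, 0.7 to 1 kg: steel base plate 98 (x) x 84 (y) x 10 mm with a plate sloping at 35 deg above it, low at the front (-x), high at the back (+x), that carries the wheel and, at its top end, the grip flange. Both units look alike. Origin: centre of the base's underside; x to the back, y left, z up
- wheel_2_hub (a point): centre of the upper face of wheel 2: 76 mm diameter, 14 mm thick, black, on an axle square to the sloping plate; its rim ends 33 mm short of the flange. z of this frame points along the axle away from the plate (35 deg from vertical, leaning to the unit's front); the hub cap stands 5 mm above this point
- wheel_2_knob (a point): middle of the crank knob of wheel 2: a grey knob 14 mm diameter, 20 mm high, that revolves freely on a pin 24 mm from the axle, square to the wheel; its foot is 2 mm, this point 12 mm, its top 22 mm above the wheel's face. The frame turns with the wheel; its x points from the knob to the axle. It starts lowest, nearest the unit's front
- wheel_2 (a joint): rotation of wheel 2, rad, without end, positive counter-clockwise seen from above; 0 with the knob lowest (start within 0.15), pi or -pi with it highest, nearest the flange. In the free wheel the knob's weight carries it down to the lowest point within some 3 s of being let go; the binding wheel takes about 1.5 N at the knob and stays put. Either may stand in either place
- carton: open tan carton, fixed, 117 (its x) x 148 (its y) x 56 mm high, walls and floor 2 mm, on the workbench to the left; origin at the centre of its underside, x and y along its sides. A unit stands level in it with its 98 mm length along the carton's longer side. A fixed blue drawer cabinet, 165 mm high, stands on the way there from the units: carry over it
- spool_centre (a point): centre, half-way up, of a loose black spool of copper wire (71 x 58 x 36 mm) lying between the two units; a bystander
- brown_roll_centre (a point): centre, half-way up, of a loose brown tape roll, 98 mm diameter, 48 mm high, behind the units; a bystander

How it is judged (in metres and radians):
On the way, in this order (a step that is already met when the one before it is completed fails the run):
1. both wheels have been spun past the highest point, with both units still standing in their places ((value of joint wheel_1 above 3.2 rad or value of joint wheel_1 below -3.2 rad) and (value of joint wheel_2 above 3.2 rad or value of joint wheel_2 below -3.2 rad) and height (world z) of each of unit_1, unit_2 below 0.015 m and distance of each of unit_1, unit_2 from where it was at the start of the episode below 0.03 m), for 0.1 s.
2. a unit is lifted clear of the table (height (world z) of any of unit_1, unit_2 above 0.06 m), for 0.2 s.
3. the unit whose knob stays up is lowered to the carton's floor while still held (((x of unit_1 in the frame of carton between -0.045 and 0.045 m and y of unit_1 in the frame of carton between -0.05 and 0.05 m and x of wheel_1_knob in the frame of unit_1 above -0.033 m and height (world z) of unit_1 below 0.02 m and contact force between the fingers and unit_1 above 0.5 N) or (x of unit_2 in the frame of carton between -0.045 and 0.045 m and y of unit_2 in the frame of carton between -0.05 and 0.05 m and x of wheel_2_knob in the frame of unit_2 above -0.033 m and height (world z) of unit_2 below 0.02 m and contact force between the fingers and unit_2 above 0.5 N))), for 0.05 s.
At the end, for the whole second after the job is handed in: The binding unit stands upright (within 5 deg), flat on the carton's floor (base within 5 mm of it), inside the walls, released and at rest, its knob still in the upper half of the wheel; the free-running unit stands upright on the table within 30 mm of where it started (((x of unit_1 in the frame of carton between -0.045 and 0.045 m and y of unit_1 in the frame of carton between -0.05 and 0.05 m and x of wheel_1_knob in the frame of unit_1 above -0.033 m and height (world z) of each of unit_1, unit_2 below 0.007 m and angle between each of unit_1, unit_2's own z axis and vertical below 0.09 rad and linear speed of unit_1 below 0.02 m/s and distance of unit_2 from where it was at the start of the episode below 0.03 m) or (x of unit_2 in the frame of carton between -0.045 and 0.045 m and y of unit_2 in the frame of carton between -0.05 and 0.05 m and x of wheel_2_knob in the frame of unit_2 above -0.033 m and height (world z) of each of unit_2, unit_1 below 0.007 m and angle between each of unit_2, unit_1's own z axis and vertical below 0.09 rad and linear speed of unit_2 below 0.02 m/s and distance of unit_1 from where it was at the start of the episode below 0.03 m))); the robot touches nothing.
It fails at once if the wire spool is moved more than 30 mm (distance of spool_centre from where it was at the start of the episode above 0.03 m).
It fails at once if the brown tape roll is moved more than 30 mm (distance of brown_roll_centre from where it was at the start of the episode above 0.03 m).
It also fails if it takes over 72 s, if anything falls off the work surface, if the arm or the gripper's body presses on something with over 40 N, if the wrist force passes 120 N, or if a joint passes its speed limit or range.

## Working session

There is one attempt and no reset: what is moved stays moved. The work goes in short steps, Python scripts to look and compute and a tool call to move; the robot and the scene stay as the last step left them, time stands still between calls to the robot, and variables do not carry over. Pictures are saved under pics/ and viewed, about 8 in all and at most 12, crops included, and the job is handed in when it is done.

Besides the shell and the picture viewer there is one more tool, called after ">>>" in YAML: its name, and indented under it one key for each argument. jog_arm: Moves the arm, as the interface text tells. Its arguments: {"type":"object","properties":{"motion":{"type":"array"}},"required":["motion"]}

```bash
ls; mkdir -p pics; python3 - <<'E'
from plant import ctrl,cams
import cv2,numpy as np
np.set_printoptions(precision=4,suppress=True)
print(ctrl.get_obs())
for n in ["scene","top"]:
    s=cams.snapshot(n); cv2.imwrite(f"pics/{n}0.png",s["img"][:,:,::-1]); print(n,s["K"],s["cam_to_world"])
    np.savez(f"pics/{n}0.npz",**s)
E
```

```text
pics
{'clock': 0.0, 'joint_pos': array([ 87.0937,  20.5899,   0.6322,  -0.0203, -70.1348, -16.5063]), 'qvel': array([-0.0568,  0.0168, -0.08  ,  0.0537, -0.0629, -0.0453]), 'tau': array([ -0.0011, -58.2714,  29.3059,   6.997 ,   0.0069,  -0.0002]), 'tool_pos': array([0.2242, 0.6362, 0.2366]), 'orientation': array([179.906 ,  -0.0079, -19.4194]), 'force': array([-0.5542, -0.5558,  0.0897]), 'moment': array([-0.0185, -0.0349,  0.0386]), 'opening': 0.08735384593057863}
scene [[556.1157   0.     313.9889]
 [  0.     556.1157 235.8427]
 [  0.       0.       1.    ]] [[ 0.5878 -0.5299  0.6113 -0.3352]
 [-0.8089 -0.3751  0.4527 -0.6382]
 [-0.0106 -0.7606 -0.6491  1.0506]
 [ 0.      0.      0.      1.    ]]
top [[552.3567   0.     322.6601]
 [  0.     552.3567 247.8707]
 [  0.       0.       1.    ]] [[-0.027  -0.9904  0.1359  0.3484]
 [-0.9996  0.0276  0.0026  0.048 ]
 [-0.0063 -0.1357 -0.9907  1.5581]
 [ 0.      0.      0.      1.    ]]
```

View pics/top0.png

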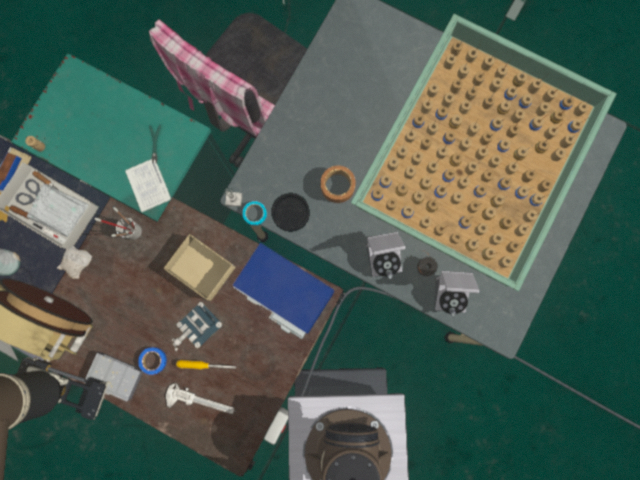

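View pics/scene0.png

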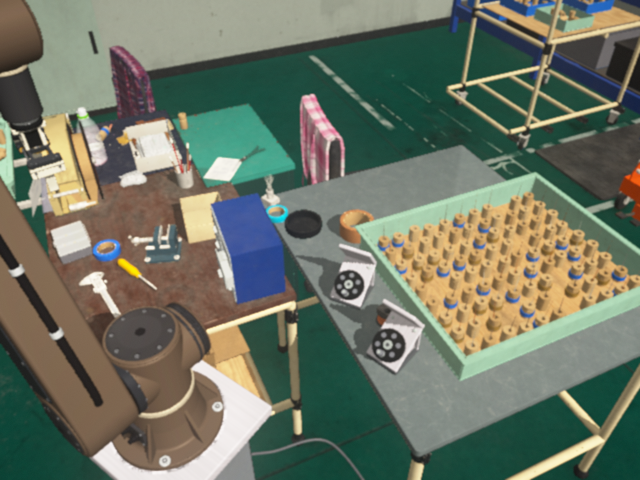

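The top view shows the units at about (386,255) and (456,292), the spool at (427,266), the roll at (338,183), the carton at (200,266) and the cabinet at (284,290). Next I'll take enlarged crops.

```bash
python3 - <<'E'
import cv2,numpy as np
t=cv2.imread("pics/top0.png"); s=cv2.imread("pics/scene0.png")
a=cv2.resize(t[220:320,355:495],None,fx=5.7,fy=5.7,interpolation=cv2.INTER_CUBIC)[:570,:798]
cv2.imwrite("pics/c1.png",a)
b=cv2.resize(s[235:375,320:440],None,fx=4,fy=4,interpolation=cv2.INTER_CUBIC)
c=cv2.resize(t[225:310,155:240],None,fx=3.7,fy=3.7,interpolation=cv2.INTER_CUBIC)
o=np.zeros((560,480+314,3),np.uint8);o[:,:480]=b;o[:c.shape[0],480:480+c.shape[1]]=c[:,:314]
cv2.imwrite("pics/c2.png",o)
E
```

```text
(no output)
```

View pics/c1.png

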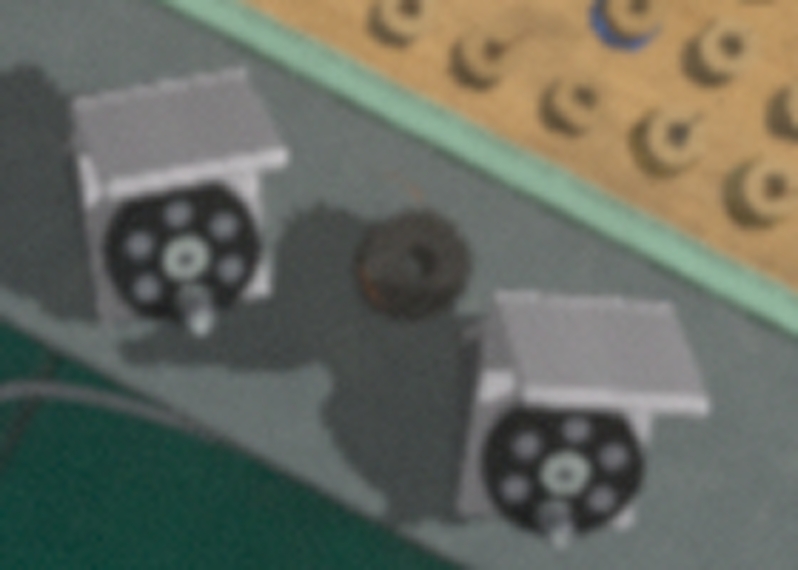

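View pics/c2.png

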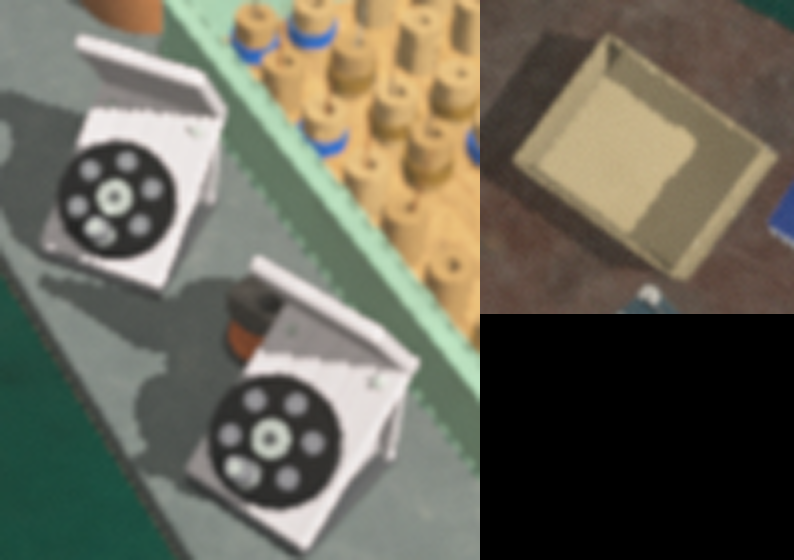

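```bash
cat > h.py <<'E'
import numpy as np,cv2
from scipy.optimize import least_squares
from scipy.spatial.transform import Rotation as R
np.set_printoptions(precision=4,suppress=True)
F=np.array([-.574,0,.819]);N=np.array([.819,0,.574]);Y=np.array([0,1.,0])
G=np.array([.011,0,.134]);H=G-.076*N-.044*F
def knob(th,h=.012): return H+h*F+.024*(-np.cos(th)*N-np.sin(th)*Y)*1  # th=0 lowest; +ccw from above -> -y side
def cam(n):
    s=np.load(f"pics/{n}.npz"); return s["K"],np.linalg.inv(s["cam_to_world"])
def proj(C,P):
    K,T=C; p=np.atleast_2d(P)@T[:3,:3].T+T[:3,3]; p=p@K.T; return p[:,:2]/p[:,2:]
def ray(C,uv,z):
    K,T=C; W=np.linalg.inv(T); d=W[:3,:3]@np.linalg.solve(K,[*uv,1]); return W[:3,3]+d*(z-W[2,3])/d[2]
def w(p,P): # unit pose (x,y,yaw) -> world
    return R.from_euler('z',p[2]).apply(np.atleast_2d(P))+[p[0],p[1],0]
E
python3 - <<'E'
from h import *
T,S=cam("top0"),cam("scene0")
a=lambda u,v:((u+.5)/5.7-.5+355,(v+.5)/5.7-.5+220)
b=lambda u,v:((u+.5)/4-.5+320,(v+.5)/4-.5+235)
c=lambda u,v:((u+.5)/3.7-.5+155,(v+.5)/3.7-.5+225)
e=.02*F+G
for nm,tp,sp in [("A",[a(103,190),a(288,158),a(186,258)],[b(78,40),b(205,77),b(115,197)]),
                 ("B",[a(517,393),a(708,406),a(566,473)],[b(255,260),b(415,362),b(271,438)])]:
    P=np.array([e+.042*Y,e-.042*Y,H+.005*F])
    f=lambda q:np.r_[(proj(T,w(q,P))-tp).ravel(),(proj(S,w(q,P))-sp).ravel()]
    r=least_squares(f,[.5,-.1,0.],loss='soft_l1')
    print(nm,r.x[:2],np.degrees(r.x[2]),"res",f(r.x).reshape(-1,2).round(1).tolist())
    print(" grip",w(r.x,G)," knob0",w(r.x,knob(0))," r",np.hypot(*r.x[:2]))
C=np.array([ray(T,c(*k),.056)[:2] for k in [(132,35),(297,155),(203,280),(35,157)]])
print("carton",C,C.mean(0),[np.linalg.norm(C[i]-C[i-1]) for i in range(4)],[np.degrees(np.arctan2(*(C[i]-C[i-1])[::-1])) for i in range(4)])
print("cab",[ray(T,k,.165)[:2] for k in [(262,243),(333,290),(302,335),(235,290)]])
print("spool",ray(T,a(412,262),.018),"roll",ray(T,(338,183),.024))
print("tray edge",[ray(T,a(*k),.08)[:2] for k in [(170,0),(798,325)]])
E
python3 - <<'E'
from plant import cams
import cv2,numpy as np
s=cams.snapshot("wrist"); print(s["K"],s["T_tool_cam"]); cv2.imwrite("pics/w0.png",s["img"][:,:,::-1])
E
```

```text
A [ 0.5308 -0.119 ] 8.947375457334896 res [[0.5, 0.4], [0.1, 0.1], [0.3, 0.1], [-0.3, -0.9], [-0.3, 0.1], [0.2, -0.9]]
 grip [[ 0.5417 -0.1172  0.134 ]]  knob0 [[ 0.4789 -0.1271  0.0504]]  r 0.5439584838896985
B [ 0.4235 -0.3022] -5.835969217326496 res [[1.3, 0.4], [0.8, 0.6], [0.4, 0.1], [-0.1, -0.5], [-8.1, -6.8], [0.6, -0.7]]
 grip [[ 0.4345 -0.3033  0.134 ]]  knob0 [[ 0.3713 -0.2968  0.0504]]  r 0.5202843328541493
carton [[0.6029 0.4159]
 [0.5096 0.2933]
 [0.4194 0.3628]
 [0.5135 0.4872]] [0.5114 0.3898] [np.float64(0.11439466580277363), np.float64(0.1540796602132427), np.float64(0.11385718603728141), np.float64(0.1560215416962586)] [np.float64(-38.571636741687335), np.float64(-127.27150730604289), np.float64(142.39912003480146), np.float64(52.91574763871972)]
cab [array([0.5563, 0.206 ]), array([0.4317, 0.0285]), array([0.3218, 0.1091]), array([0.4384, 0.2756])]
spool [ 0.5016 -0.2381  0.018 ] roll [0.744  0.0034 0.024 ]
tray edge [array([ 0.624, -0.118]), array([ 0.4607, -0.406 ])]
[[421.00828972   0.         318.14903546]
 [  0.         421.00828972 238.04369693]
 [  0.           0.           1.        ]] [[ 2.05870426e-04 -9.61442120e-01 -2.75007287e-01  7.44738784e-02]
 [ 9.99999264e-01  5.26849724e-04 -1.09329918e-03  4.57286524e-05]
 [ 1.19603139e-03 -2.75006860e-01  9.61441520e-01 -1.48657494e-01]
 [ 0.00000000e+00  0.00000000e+00  0.00000000e+00  1.00000000e+00]]
```

View pics/w0.png

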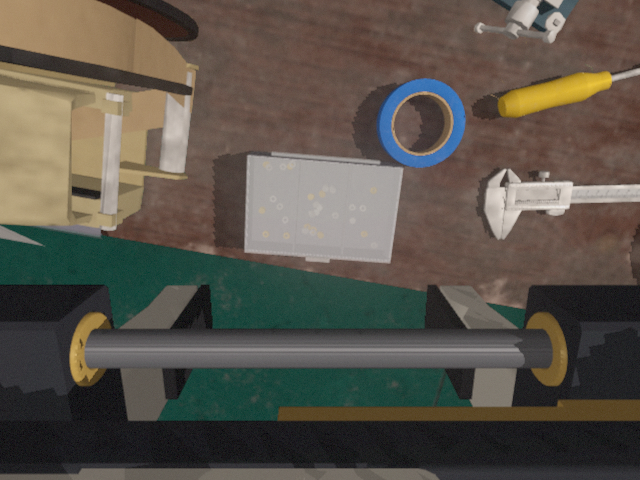

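The wrist view shows the camera looking forward past the open fingers and the guide rod. Next I'll move over unit A (world ≈ 0.53, -0.12) and turn to its heading.

>>> jog_arm:
  motion:
    - {"offset": [540, 611, -80], "roll": -0.496, "hand": 87}
    - {"offset": [540, 611, -80], "roll": -0.496, "hand": 87}
    - {"offset": [540, 611, -80], "roll": -0.496, "hand": 87}
    - {"offset": [540, 611, -80], "roll": -0.496, "hand": 87}
    - {"offset": [540, 611, -80], "roll": -0.496, "hand": 87}
    - {"offset": [540, 611, -80], "roll": -0.496, "hand": 87}
    - {"offset": [540, 611, -80], "roll": -0.496, "hand": 87}
    - {"offset": [540, 611, -80], "roll": -0.496, "hand": 87}
    - {"offset": [540, 611, -80], "roll": -0.496, "hand": 87}
    - {"offset": [540, 611, -80], "roll": -0.496, "hand": 87}
    - {"offset": [540, 611, -80], "roll": -0.496, "hand": 87}
    - {"offset": [540, 611, -80], "roll": -0.496, "hand": 87}
    - {"offset": [540, 611, -80], "roll": -0.496, "hand": 87}
    - {"offset": [540, 611, -80], "roll": -0.496, "hand": 87}
    - {"offset": [540, 611, -80], "roll": -0.496, "hand": 87}
    - {"offset": [540, 611, -80], "roll": -0.496, "hand": 87}
    - {"offset": [540, 611, -80], "roll": -0.496, "hand": 87}
    - {"offset": [540, 611, -80], "roll": -0.496, "hand": 87}
    - {"offset": [540, 611, -80], "roll": -0.496, "hand": 87}
    - {"offset": [540, 611, -80], "roll": -0.496, "hand": 87}

```text
clock: 1.82
tool_pos: [0.5312, -0.1223, 0.3176]
orientation: [180.0, 0.0, 8.9]
force: [1.1, 0.5, -0.1]
opening: 0.0874
```

```bash
cat >> h.py <<'E'
def wsnap(name):
    from plant import ctrl,cams
    o=ctrl.get_obs(); s=cams.snapshot("wrist")
    T=np.eye(4); T[:3,:3]=R.from_euler('xyz',o["orientation"],degrees=True).as_matrix(); T[:3,3]=o["tool_pos"]
    np.savez(f"pics/{name}.npz",K=s["K"],cam_to_world=T@s["T_tool_cam"]); cv2.imwrite(f"pics/{name}.png",s["img"][:,:,::-1]); return o
E
python3 - <<'E'
from h import *
o=wsnap("w1"); print(o["joint_pos"])
E
```

```text
[  7.6501   5.7783  -8.3014   0.0247 -75.9322  91.2744]
```

View pics/w1.png

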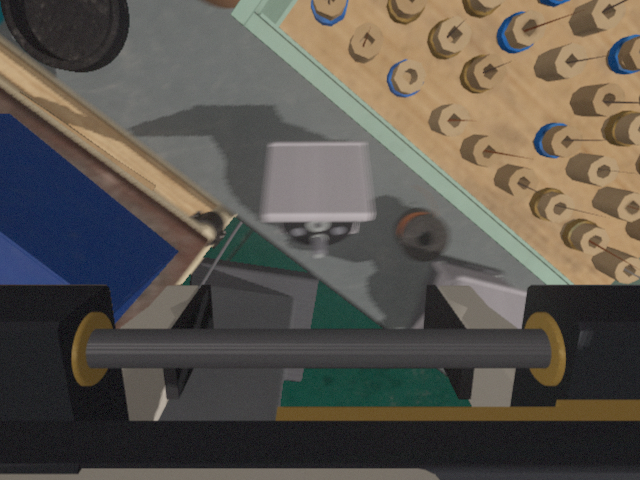

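The wrist view shows unit A: its flange's free edge runs (262,219)–(374,217), the hub cap is at (318,227), and the knob top is at (320,248). With a vertical tool, the gripper's body would hit the leaning flange when the knob is at the top. Next I'll see what the arm does at its reach limit.

>>> jog_arm:
  motion:
    - {"offset": [400, 0, 0], "roll": 0, "hand": 30}
    - {"offset": [400, 0, 0], "roll": 0, "hand": 30}
    - {"offset": [400, 0, 0], "roll": 0, "hand": 30}
    - {"offset": [400, 0, 0], "roll": 0, "hand": 30}
    - {"offset": [400, 0, 0], "roll": 0, "hand": 30}
    - {"offset": [400, 0, 0], "roll": 0, "hand": 30}
    - {"offset": [400, 0, 0], "roll": 0, "hand": 30}
    - {"offset": [400, 0, 0], "roll": 0, "hand": 30}
    - {"offset": [400, 0, 0], "roll": 0, "hand": 30}
    - {"offset": [400, 0, 0], "roll": 0, "hand": 30}

```text
clock: 2.7
tool_pos: [0.9274, -0.0557, 0.3151]
orientation: [-180.0, 0.1, 9.0]
force: [2.1, -0.4, 0.3]
opening: 0.0313
```

```bash
python3 - <<'E'
from h import *
from plant import ctrl
o=ctrl.get_obs();print(o["tool_pos"],o["orientation"],o["joint_pos"])
T,S,W=cam("top0"),cam("scene0"),cam("w1")
a=lambda u,v:((u+.5)/5.7-.5+355,(v+.5)/5.7-.5+220)
b=lambda u,v:((u+.5)/4-.5+320,(v+.5)/4-.5+235)
e=.02*F+G
P=np.array([e+.042*Y,e-.042*Y,H+.005*F])
d=[(T,[a(103,190),a(288,158),a(186,258)]),(S,[b(78,40),b(205,77),b(115,197)]),(W,[(262,219),(374.5,217),(318,227)])]
f=lambda q:np.concatenate([(proj(c,w(q,P))-p).ravel() for c,p in d])
for k in ([0,1,2],[2]):
    dd=[d[i] for i in k]
    f=lambda q:np.concatenate([(proj(c,w(q,P))-p).ravel() for c,p in dd])
    r=least_squares(f,[.53,-.12,.15],loss='soft_l1'); print(r.x,f(r.x).reshape(-1,2).round(1).tolist())
print(proj(W,w(r.x,knob(0,.022))),proj(W,w(r.x,[G+.025*0*F+.005*N-.062*F+.042*Y,G+.005*N-.062*F-.042*Y])))
E
```

```text
[ 0.9274 -0.0557  0.3151] [-179.9812    0.1201    9.0292] [   8.4704   49.1414   60.3137   -0.018  -101.2926   90.5553]
[ 0.5313 -0.1211  0.1725] [[1.4, 0.4], [0.9, -0.4], [1.2, -0.2], [0.5, -0.5], [0.7, 0.2], [1.2, -0.6], [0.2, 0.4], [-3.2, 0.7], [-0.5, -2.0]]
[ 0.5316 -0.1218  0.1732] [[1.1, 0.2], [-2.3, 0.4], [0.2, -2.1]]
[[318.7293 252.946 ]] [[269.1894 146.028 ]
 [364.2581 144.3619]]
```

>>> jog_arm:
  motion:
    - {"offset": [300, 0, 0], "roll": 0, "hand": 30}
    - {"offset": [300, 0, 0], "roll": 0, "hand": 30}
    - {"offset": [300, 0, 0], "roll": 0, "hand": 30}
    - {"offset": [300, 0, 0], "roll": 0, "hand": 30}
    - {"offset": [300, 0, 0], "roll": 0, "hand": 30}
    - {"offset": [300, 0, 0], "roll": 0, "hand": 30}
    - {"offset": [300, 0, 0], "roll": 0, "hand": 30}
    - {"offset": [300, 0, 0], "roll": 0, "hand": 30}

```text
clock: 3.37
tool_pos: [0.9991, -0.0168, 0.2521]
orientation: [179.4, -2.4, 9.0]
force: [-0.4, 0.5, 0.1]
opening: 0.0303
```

```bash
python3 - <<'E'
from h import *
from plant import ctrl
o=ctrl.get_obs();print(o["tool_pos"],o["orientation"],o["joint_pos"])
E
```

```text
[ 0.9991 -0.0168  0.2521] [179.3878  -2.369    9.0231] [  10.351    58.6273   71.6717    0.6787 -100.6895   88.799 ]
```

>>> jog_arm:
  motion:
    - {"offset": [-100, 0, -60], "roll": 0, "hand": 30}
    - {"offset": [-100, 0, -60], "roll": 0, "hand": 30}
    - {"offset": [-100, 0, -60], "roll": 0, "hand": 30}
    - {"offset": [-100, 0, -60], "roll": 0, "hand": 30}
    - {"offset": [-100, 0, -60], "roll": 0, "hand": 30}

```text
clock: 3.78
tool_pos: [0.8962, -0.0337, 0.3142]
orientation: [179.3, -2.7, 9.0]
force: [0.3, 0.2, 0.9]
opening: 0.03
```

```bash
python3 - <<'E'
from h import *
from plant import ctrl
o=ctrl.get_obs();print(o["tool_pos"],o["orientation"],o["joint_pos"])
E
```

```text
[ 0.8962 -0.0337  0.3142] [179.3328  -2.6733   8.9859] [ 10.5043  41.0817  44.3018   0.7379 -90.5653  88.4904]
```

The tilt that builds up at the reach limit stays in the commanded pose, so pressing outward there can lean the tool toward 20–25°. That is what clears the flange. I'll build up the tilt in free air.

>>> jog_arm:
  motion:
    - {"offset": [830, 0, -80], "roll": 0, "hand": 30}
    - {"offset": [830, 0, -80], "roll": 0, "hand": 30}
    - {"offset": [830, 0, -80], "roll": 0, "hand": 30}
    - {"offset": [830, 0, -80], "roll": 0, "hand": 30}
    - {"offset": [830, 0, -80], "roll": 0, "hand": 30}
    - {"offset": [830, 0, -80], "roll": 0, "hand": 30}
    - {"offset": [830, 0, -80], "roll": 0, "hand": 30}
    - {"offset": [830, 0, -80], "roll": 0, "hand": 30}
    - {"offset": [830, 0, -80], "roll": 0, "hand": 30}
    - {"offset": [830, 0, -80], "roll": 0, "hand": 30}
    - {"offset": [830, 0, -80], "roll": 0, "hand": 30}
    - {"offset": [830, 0, -80], "roll": 0, "hand": 30}
    - {"offset": [830, 0, -80], "roll": 0, "hand": 30}
    - {"offset": [830, 0, -80], "roll": 0, "hand": 30}
    - {"offset": [830, 0, -80], "roll": 0, "hand": 30}
    - {"offset": [830, 0, -80], "roll": 0, "hand": 30}

```text
clock: 5.12
tool_pos: [1.0261, 0.0373, 0.2208]
orientation: [178.9, -4.5, 9.1]
force: [-0.7, -0.2, 0.2]
opening: 0.0299
```

```bash
python3 - <<'E'
from h import *
from plant import ctrl
o=ctrl.get_obs();print(o["tool_pos"],o["orientation"],o["joint_pos"])
E
```

```text
[1.0261 0.0373 0.2208] [178.8799  -4.4981   9.0508] [ 13.3744  60.6853  71.6885   1.4654 -96.6     85.8568]
```

>>> jog_arm:
  motion:
    - {"offset": [780, 150, -250], "roll": 0, "hand": 30}
    - {"offset": [780, 150, -250], "roll": 0, "hand": 30}
    - {"offset": [780, 150, -250], "roll": 0, "hand": 30}
    - {"offset": [780, 150, -250], "roll": 0, "hand": 30}
    - {"offset": [780, 150, -250], "roll": 0, "hand": 30}
    - {"offset": [780, 150, -250], "roll": 0, "hand": 30}
    - {"offset": [780, 150, -250], "roll": 0, "hand": 30}
    - {"offset": [780, 150, -250], "roll": 0, "hand": 30}
    - {"offset": [780, 150, -250], "roll": 0, "hand": 30}
    - {"offset": [780, 150, -250], "roll": 0, "hand": 30}

```text
clock: 5.95
tool_pos: [1.0392, 0.0194, 0.2288]
orientation: [178.3, -6.8, 9.1]
force: [-0.2, 0.8, -0.2]
opening: 0.0301
```

```bash
cat > st.py <<'E'
from h import *
from plant import ctrl
o=ctrl.get_obs();print(o["clock"],o["tool_pos"],o["orientation"],o["joint_pos"],o["force"])
E
python3 st.py
```

```text
5.95 [1.0392 0.0194 0.2288] [178.3164  -6.7641   9.1074] [ 12.4415  60.403   71.6497   2.0799 -94.5881  86.8534] [-0.2388  0.8439 -0.2341]
```

>>> jog_arm:
  motion:
    - {"offset": [780, -250, -250], "roll": 0, "hand": 30}
    - {"offset": [780, -250, -250], "roll": 0, "hand": 30}
    - {"offset": [780, -250, -250], "roll": 0, "hand": 30}
    - {"offset": [780, -250, -250], "roll": 0, "hand": 30}
    - {"offset": [780, -250, -250], "roll": 0, "hand": 30}

```text
clock: 6.37
tool_pos: [1.0449, 0.096, 0.2425]
orientation: [177.9, -9.0, 9.3]
force: [-0.6, 0.5, -0.4]
opening: 0.03
```

```bash
python3 st.py
```

```text
6.3667 [1.0449 0.096  0.2425] [177.9455  -8.9982   9.272 ] [ 16.9128  59.9463  71.6562   3.2329 -93.0557  82.6143] [-0.5847  0.5319 -0.4383]
```

>>> jog_arm:
  motion:
    - {"offset": [780, 150, -250], "roll": 0, "hand": 30}
    - {"offset": [780, 150, -250], "roll": 0, "hand": 30}
    - {"offset": [780, 150, -250], "roll": 0, "hand": 30}

```text
clock: 6.62
tool_pos: [1.0568, 0.0827, 0.2564]
orientation: [177.5, -11.3, 9.3]
force: [0.5, -0.3, 0.3]
opening: 0.0299
```

>>> jog_arm:
  motion:
    - {"offset": [780, 150, -250], "roll": 0, "hand": 30}
    - {"offset": [780, 150, -250], "roll": 0, "hand": 30}

```text
clock: 6.78
tool_pos: [1.0681, 0.0738, 0.2701]
orientation: [177.0, -13.6, 9.3]
force: [0.3, 0.4, 1.1]
opening: 0.0299
```

>>> jog_arm:
  motion:
    - {"offset": [780, 150, -250], "roll": 0, "hand": 30}

```text
clock: 6.87
tool_pos: [1.0759, 0.0705, 0.2787]
orientation: [176.7, -15.2, 9.4]
force: [-0.5, 0.9, -0.0]
opening: 0.0298
```

```bash
python3 st.py
```

```text
6.8667 [1.0759 0.0705 0.2787] [176.7106 -15.2208   9.4165] [ 15.6605  58.6291  71.6368   4.9098 -88.226   83.8012] [-0.4698  0.9111 -0.0266]
```

>>> jog_arm:
  motion:
    - {"offset": [780, -150, -250], "roll": 0, "hand": 30}
    - {"offset": [780, -150, -250], "roll": 0, "hand": 30}

```text
clock: 7.03
tool_pos: [1.0829, 0.0927, 0.2971]
orientation: [176.3, -17.6, 9.5]
force: [-0.3, 0.6, -0.5]
opening: 0.0296
```

>>> jog_arm:
  motion:
    - {"offset": [780, -150, -250], "roll": 0, "hand": 30}
    - {"offset": [780, -150, -250], "roll": 0, "hand": 30}

```text
clock: 7.2
tool_pos: [1.0874, 0.1169, 0.3146]
orientation: [175.9, -19.6, 9.8]
force: [0.2, 1.1, 0.5]
opening: 0.0296
```

>>> jog_arm:
  motion:
    - {"offset": [780, -150, -250], "roll": 0, "hand": 30}
    - {"offset": [780, -150, -250], "roll": 0, "hand": 30}

```text
clock: 7.37
tool_pos: [1.0911, 0.1371, 0.3343]
orientation: [175.6, -21.8, 10.0]
force: [0.3, 0.1, 0.2]
opening: 0.0301
```

>>> jog_arm:
  motion:
    - {"offset": [780, -150, -250], "roll": 0, "hand": 30}
    - {"offset": [780, -150, -250], "roll": 0, "hand": 30}

```text
clock: 7.53
tool_pos: [1.0938, 0.1553, 0.3555]
orientation: [175.3, -23.9, 10.2]
force: [-0.1, 0.2, -0.5]
opening: 0.03
```

```bash
python3 st.py
```

```text
7.5333 [1.0938 0.1553 0.3555] [175.2579 -23.9154  10.1731] [ 21.0035  55.9867  71.6677   9.1065 -83.059   78.8739] [-0.1153  0.1505 -0.5203]
```

```bash
cat >> h.py <<'E'
def pose():
    from plant import ctrl
    o=ctrl.get_obs(); return R.from_euler('xyz',o["orientation"],degrees=True).as_matrix(),o["tool_pos"]
def off(Rt,p,tgt): return ((np.asarray(tgt)-p)@Rt*1000).round(1)  # world TCP target -> tool mm
def rollto(Rt,yd): # roll making tool y parallel to yd
    v=yd@Rt; a=np.arctan2(-v[0],v[1]); return (a+np.pi/2)%np.pi-np.pi/2
def kt(q,Rt,th,a,back=0): # TCP for tip at knob axis, a above knob mid, back along -tool z
    return w(q,knob(th,.012+a))[0]-(.011+back)*Rt[:,2]
E
python3 - <<'E'
from h import *
Rt,p=pose(); q=[.5313,-.1211,.1725]
yd=w([0,0,q[2]],Y)[0]
print("roll",rollto(Rt,yd),"z",Rt[:,2])
for b in (.2,.1): t=kt(q,Rt,0,.002,b); print(t,off(Rt,p,t))
E
```

```text
roll 0.004634644966838852 z [ 0.4122 -0.01   -0.911 ]
[ 0.3914 -0.1282  0.2443] [-722.8  170.9 -185.4]
[ 0.4327 -0.1292  0.1532] [-722.8  170.9  -85.4]
```

>>> jog_arm:
  motion:
    - {"offset": [-723, 171, -110], "roll": 0, "hand": 40}
    - {"offset": [-723, 171, -110], "roll": 0, "hand": 40}
    - {"offset": [-723, 171, -110], "roll": 0, "hand": 40}
    - {"offset": [-723, 171, -110], "roll": 0, "hand": 40}
    - {"offset": [-723, 171, -110], "roll": 0, "hand": 40}
    - {"offset": [-723, 171, -110], "roll": 0, "hand": 40}
    - {"offset": [-723, 171, -110], "roll": 0, "hand": 40}
    - {"offset": [-723, 171, -110], "roll": 0, "hand": 40}
    - {"offset": [-723, 171, -110], "roll": 0, "hand": 40}
    - {"offset": [-723, 171, -110], "roll": 0, "hand": 40}
    - {"offset": [-723, 171, -110], "roll": 0, "hand": 40}
    - {"offset": [-723, 171, -110], "roll": 0, "hand": 40}
    - {"offset": [-723, 171, -110], "roll": 0, "hand": 40}
    - {"offset": [-723, 171, -110], "roll": 0, "hand": 40}
    - {"offset": [-723, 171, -110], "roll": 0, "hand": 40}
    - {"offset": [-723, 171, -110], "roll": 0, "hand": 40}
    - {"offset": [-723, 171, -110], "roll": 0, "hand": 40}
    - {"offset": [-723, 171, -110], "roll": 0, "hand": 40}
    - {"offset": [-723, 171, -110], "roll": 0, "hand": 40}
    - {"offset": [-723, 171, -110], "roll": 0, "hand": 40}

```text
clock: 9.2
tool_pos: [0.4157, -0.1319, 0.1743]
orientation: [175.3, -23.7, 10.0]
force: [-0.7, -1.1, -0.9]
opening: 0.0402
```

```bash
python3 st.py; python3 - <<'E'
from h import *
wsnap("w2")
E
```

```text
9.2 [ 0.4157 -0.1319  0.1743] [175.3483 -23.6612   9.9922] [ 13.3947 -14.3427 -55.7766  13.8899 -25.8573  74.321 ] [-0.6539 -1.075  -0.9447]
```

View pics/w2.png

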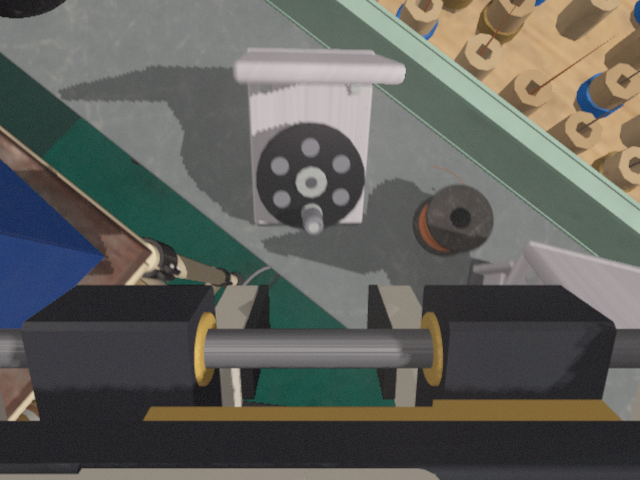

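The wrist view shows unit A face-on: hub cap (311,182), knob top about (313,232), wheel rim x 256–365, flange edge ends (236,68) and (404,74).

```bash
python3 - <<'E'
from h import *
W=cam("w2"); e=.02*F+G
P=np.array([e+.042*Y,e-.042*Y,H+.005*F])
obs=np.array([(236,69),(404.5,74),(311,182)])
f=lambda q:(proj(W,w(q,P))-obs).ravel()
r=least_squares(f,[.53,-.12,.15]); q=r.x; print(q,f(q).reshape(-1,2).round(1).tolist())
rim=[H+.038*N,H-.038*N,H+.038*Y,H-.038*Y]; print("rim",proj(W,w(q,rim)).round(0).tolist(),"knobtop",proj(W,w(q,[knob(t,.022) for t in (-.15,0,.15)])).round(0).tolist())
Rt,p=pose(); print("roll",rollto(Rt,w([0,0,q[2]],Y)[0]))
for th,b in ((0,.03),(0,0)): t=kt(q,Rt,th,.002,b); print(t,off(Rt,p,t))
for t in np.radians([0,20,40,60,80,100,120,140,160,180,195]): print(int(np.degrees(t)),off(Rt,p,kt(q,Rt,t,.002)))
E
```

```text
[ 0.5313 -0.1189  0.1525] [[-2.6, 0.4], [2.6, 0.4], [0.2, -1.4]]
rim [[312.0, 123.0], [309.0, 227.0], [256.0, 178.0], [365.0, 179.0]] knobtop [[306.0, 222.0], [312.0, 223.0], [317.0, 222.0]]
roll 0.020070801092868074
[ 0.4615 -0.1266  0.0894] [ 7.8 -5.1 96.4]
[ 0.4738 -0.127   0.0621] [  7.8  -5.1 126.4]
0 [  7.8  -5.1 126.4]
20 [  9.    3.1 126.7]
40 [ 13.   10.4 126.4]
59 [ 19.1  16.  125.5]
80 [ 26.7  19.1 124.2]
100 [ 34.9  19.4 122.6]
119 [ 42.6  16.8 120.9]
140 [ 49.   11.7 119.3]
160 [ 53.2   4.6 117.9]
180 [ 54.8  -3.5 117. ]
195 [ 54.1  -9.7 116.8]
```

>>> jog_arm:
  motion:
    - {"offset": [8, -5, 40], "roll": 0.02, "hand": 40}
    - {"offset": [8, -5, 70], "roll": 0.02, "hand": 40}
    - {"offset": [8, -5, 95], "roll": 0.02, "hand": 40}
    - {"offset": [8, -5, 95], "roll": 0.02, "hand": 40}

```text
clock: 9.58
tool_pos: [0.4719, -0.132, 0.0976]
orientation: [177.0, -23.1, 8.8]
force: [-0.7, 0.1, -0.7]
opening: 0.0401
```

```bash
python3 st.py; python3 - <<'E'
from h import *
o=wsnap("w3"); q=[.5313,-.1189,.1525]
Rt,p=pose(); W=cam("w3"); print(off(Rt,p,kt(q,Rt,0,.002)))
print("pred knob top",proj(W,w(q,[knob(0,.022),H+.005*F])).round(0))
E
```

```text
9.5833 [ 0.4719 -0.132   0.0976] [177.0232 -23.0756   8.8421] [  8.195    1.1326 -58.1441  19.7363  -8.0875  71.0411] [-0.6577  0.0853 -0.6752]
[-10.8  -6.5  34.7]
pred knob top [[306. 309.]
 [305. 248.]]
```

View pics/w3.png

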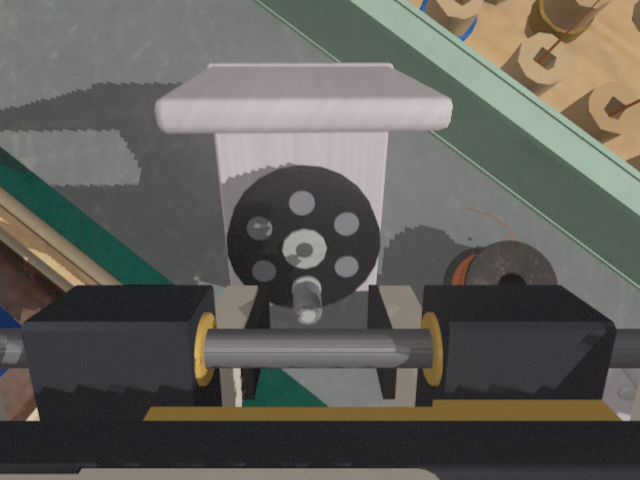

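```bash
cat > kin.py <<'E'
from h import *
D=[([87.0937,20.5899,.6322,-.0203,-70.1348,-16.5063],[.2242,.6362,.2366],[179.906,-.0079,-19.4194]),
([7.6501,5.7783,-8.3014,.0247,-75.9322,91.2744],[.5312,-.1223,.3176],[180,0,8.9]),
([8.4704,49.1414,60.3137,-.018,-101.2926,90.5553],[.9274,-.0557,.3151],[-179.98,.12,9.03]),
([10.351,58.6273,71.6717,.6787,-100.6895,88.799],[.9991,-.0168,.2521],[179.39,-2.37,9.02]),
([10.5043,41.0817,44.3018,.7379,-90.5653,88.4904],[.8962,-.0337,.3142],[179.33,-2.67,8.99]),
([13.3744,60.6853,71.6885,1.4654,-96.6,85.8568],[1.0261,.0373,.2208],[178.88,-4.5,9.05]),
([16.9128,59.9463,71.6562,3.2329,-93.0557,82.6143],[1.0449,.096,.2425],[177.95,-9,9.27]),
([21.0035,55.9867,71.6677,9.1065,-83.059,78.8739],[1.0938,.1553,.3555],[175.258,-23.915,10.173]),
([13.3947,-14.3427,-55.7766,13.8899,-25.8573,74.321],[.4157,-.1319,.1743],[175.348,-23.661,9.992]),
([8.195,1.1326,-58.1441,19.7363,-8.0875,71.0411],[.4719,-.132,.0976],[177.023,-23.076,8.842])]
LO=np.array([-176.03,-82.01,-58.28,-173.87,-174.79,-173.66]);HI=np.array([176.03,121.73,71.71,95.51,-.11,173.66])
def fk(j,P,s4=1,s6=1):
    a1,d1,a2,a3,d4,L,lat,b=P; j=np.radians(j); e=j[2]-j[1]
    E=lambda ax,t:R.from_euler(ax,t)
    R1=E('z',j[0]); Rf=R1*E('y',-e); R5=Rf*E('x',s4*j[3])*E('y',-j[4])
    p=R1.apply([a1+a2*np.sin(j[1]),lat,d1+a2*np.cos(j[1])])+Rf.apply([d4,0,a3])+R5.apply([L,0,b])
    R6=R5*E('x',s6*j[5]); M=R6.as_matrix()
    return p,M
def fit(s4,s6):
    f=lambda P:np.concatenate([fk(j,P,s4,s6)[0]-p for j,p,_ in D])
    return least_squares(f,[.1,.3,.4,0,.4,.3,-.15,0])
P0=None
E
python3 - <<'E'
from kin import *
for s4 in(1,-1):
    r=fit(s4,1); print(s4,r.x,np.abs(r.fun).max())
    for s6 in (1,-1):
        m=[]
        for j,p,o in D:
            M=fk(j,r.x,s4,s6)[1]; T=R.from_euler('xyz',o,degrees=True).as_matrix()
            m.append(M.T@T)
        print(s6,"spread",max(np.abs(x-m[0]).max() for x in m),m[0].round(2).tolist())
E
```

```text
1 [-0.0329  0.1378  0.5961  0.0388  0.4341  0.3377 -0.215   0.0726] 0.07377365919076284
1 spread 1.8382298844373897 [[0.0, -0.0, 1.0], [-0.84, 0.55, 0.0], [-0.55, -0.84, 0.0]]
-1 spread 0.6310106931805475 [[0.0, -0.0, 1.0], [-1.0, 0.0, 0.0], [-0.0, -1.0, -0.0]]
-1 [-0.0428  0.2144  0.5999  0.0301  0.4437  0.4088 -0.1916  0.062 ] 0.01323637263813171
1 spread 1.8383636751747 [[0.0, 0.0, 1.0], [-0.84, 0.54, 0.0], [-0.54, -0.84, 0.0]]
-1 spread 0.0005343497484456167 [[0.0, 0.0, 1.0], [-1.0, -0.0, 0.0], [0.0, -1.0, 0.0]]
```

```bash
python3 - <<'E'
import re
s=open('kin.py').read()
s=s[:s.index("def fk")]+'''def fk(j,P):
    a1,d1,a2,a3,d4,L,lat,b,c,g=P; j=np.radians(j); e=j[2]-j[1]
    E=lambda ax,t:R.from_euler(ax,t)
    R1=E('z',j[0]); Rf=R1*E('y',-e); R4=Rf*E('x',-j[3]); R5=R4*E('y',-j[4])
    p=R1.apply([a1+a2*np.sin(j[1]),lat,d1+a2*np.cos(j[1])])+Rf.apply([d4,0,a3])+R4.apply([0,c,g])+R5.apply([L,0,b])
    return p,(R5*E('x',-j[5])).as_matrix()@np.array([[0,0,1],[-1,0,0],[0,-1,0.]])
def fit():
    f=lambda P:np.concatenate([fk(j,P)[0]-p for j,p,_ in D])
    return least_squares(f,[0,.2,.6,.03,.45,.4,-.19,0,0,0],xtol=1e-14,ftol=1e-14)
'''
open('kin.py','w').write(s)
E
python3 - <<'E'
from kin import *
r=fit(); print(r.x,(r.fun.reshape(-1,3)*1000).round(1).tolist())
E
```

```text
[-0.0003  0.1988  0.6016  0.0001  0.4636  0.3672 -0.0003  0.0002 -0.1914
 -0.    ] [[0.0, -0.0, 0.0], [0.0, -0.0, 0.0], [-0.0, 0.0, -0.0], [0.0, -0.0, 0.0], [0.0, 0.0, -0.0], [-0.0, 0.0, 0.0], [-0.0, -0.0, -0.0], [0.0, 0.0, 0.0], [-0.0, 0.0, -0.0], [0.0, -0.0, -0.0]]
```

```bash
cat >> kin.py <<'E'
P0=fit().x
def ik(p,M,j0=(8,0,-40,5,-40,75)):
    f=lambda j:np.r_[fk(j,P0)[0]-p,.3*R.from_matrix(M.T@fk(j,P0)[1]).as_rotvec()]
    best=None
    for s in (j0,(0,10,-20,5,-60,90),(10,-20,-50,20,-20,70)):
        r=least_squares(f,np.clip(s,LO+.1,HI-.1),bounds=(LO,HI),x_scale=30.)
        if best is None or r.cost<best.cost: best=r
    return best.x,np.abs(best.fun[:3]).max()*1000,np.degrees(np.linalg.norm(best.fun[3:])/.3)
def tm(h,t,lat=0): # tool orientation: heading h, tilt t, lateral roll lat (deg)
    return R.from_euler('xyz',[180-lat,-t,h],degrees=True).as_matrix()
E
python3 - <<'E'
from kin import *
for nm,q in (("A",[.5313,-.1189,.1525]),("B",[.4235,-.3022,-.1019])):
  for th in (0,60,90,120,150,180,200):
    s=[]
    for t in (5,10,15,20,25):
        M=tm(np.degrees(q[2]),t); x,e,a=ik(kt(q,M,np.radians(th),.003),M); s.append(f"{t}:{e:.1f}mm/{a:.1f} j3 {x[2]:.0f} j5 {x[4]:.0f}")
    print(nm,th,s)
E
```

```text
A 0 ['5:0.0mm/0.0 j3 -38 j5 -35', '10:0.0mm/0.0 j3 -42 j5 -28', '15:0.0mm/0.0 j3 -46 j5 -21', '20:0.0mm/0.0 j3 -49 j5 -14', '25:0.0mm/0.0 j3 -52 j5 -7']
A 60 ['5:0.0mm/0.0 j3 -35 j5 -37', '10:0.0mm/0.0 j3 -39 j5 -30', '15:0.0mm/0.0 j3 -42 j5 -24', '20:0.0mm/0.0 j3 -45 j5 -17', '25:0.0mm/0.0 j3 -46 j5 -12']
A 90 ['5:0.0mm/0.0 j3 -34 j5 -38', '10:0.0mm/0.0 j3 -37 j5 -32', '15:0.0mm/0.0 j3 -40 j5 -25', '20:0.0mm/0.0 j3 -43 j5 -19', '25:0.0mm/0.0 j3 -45 j5 -14']
A 120 ['5:0.0mm/0.0 j3 -32 j5 -39', '10:0.0mm/0.0 j3 -36 j5 -33', '15:0.0mm/0.0 j3 -39 j5 -26', '20:0.0mm/0.0 j3 -42 j5 -20', '25:0.0mm/0.0 j3 -44 j5 -14']
A 150 ['5:0.0mm/0.0 j3 -32 j5 -40', '10:0.0mm/0.0 j3 -35 j5 -33', '15:0.0mm/0.0 j3 -39 j5 -27', '20:0.0mm/0.0 j3 -42 j5 -20', '25:0.0mm/0.0 j3 -45 j5 -14']
A 180 ['5:0.0mm/0.0 j3 -32 j5 -40', '10:0.0mm/0.0 j3 -36 j5 -33', '15:0.0mm/0.0 j3 -40 j5 -27', '20:0.0mm/0.0 j3 -43 j5 -19', '25:0.0mm/0.0 j3 -47 j5 -12']
A 200 ['5:0.0mm/0.0 j3 -33 j5 -40', '10:0.0mm/0.0 j3 -37 j5 -33', '15:0.0mm/0.0 j3 -41 j5 -26', '20:0.0mm/0.0 j3 -45 j5 -19', '25:0.0mm/0.0 j3 -49 j5 -11']
B 0 ['5:0.0mm
[... 374 characters left out ...]
 j3 -39 j5 -28', '20:0.0mm/0.0 j3 -40 j5 -24', '25:0.0mm/0.0 j3 -39 j5 -22']
B 120 ['5:0.0mm/0.0 j3 -34 j5 -39', '10:0.0mm/0.0 j3 -36 j5 -34', '15:0.0mm/0.0 j3 -38 j5 -29', '20:0.0mm/0.0 j3 -39 j5 -25', '25:0.0mm/0.0 j3 -39 j5 -22']
B 150 ['5:0.0mm/0.0 j3 -34 j5 -40', '10:0.0mm/0.0 j3 -36 j5 -34', '15:0.0mm/0.0 j3 -38 j5 -29', '20:0.0mm/0.0 j3 -40 j5 -24', '25:0.0mm/0.0 j3 -40 j5 -21']
B 180 ['5:0.0mm/0.0 j3 -34 j5 -40', '10:0.0mm/0.0 j3 -37 j5 -34', '15:0.0mm/0.0 j3 -39 j5 -29', '20:0.0mm/0.0 j3 -41 j5 -24', '25:0.0mm/0.0 j3 -41 j5 -20']
B 200 ['5:0.0mm/0.0 j3 -35 j5 -39', '10:0.0mm/0.0 j3 -38 j5 -34', '15:0.0mm/0.0 j3 -40 j5 -28', '20:0.0mm/0.0 j3 -42 j5 -23', '25:0.0mm/0.0 j3 -43 j5 -19']
```

```bash
python3 - <<'E'
from kin import *
q=[.5313,-.1189,.1525]; Rt,p=pose(); print("roll",rollto(Rt,w([0,0,q[2]],Y)[0]))
k0=kt(q,Rt,0,.002); print(off(Rt,p,k0))
for d in range(0,205,15):
    t=kt(q,Rt,-np.radians(d),.002); x,e,a=ik(t,Rt); print(d,off(Rt,k0,t),x.round(0),round(e,1),round(a,1))
E
```

```text
roll 0.0009449831668013609
[-10.8  -6.5  34.7]
0 [0. 0. 0.] [  7.   6. -58.  16.  -3.  75.] 2.2 1.7
15 [ 0.8 -6.2 -0.5] [  8.   6. -58.  16.  -4.  74.] 2.5 1.9
30 [  3.2 -11.9  -1.3] [  9.   6. -58.  17.  -4.  73.] 2.7 2.1
45 [  6.9 -16.9  -2.3] [ 10.   5. -58.  18.  -4.  72.] 2.7 2.2
60 [ 11.8 -20.6  -3.6] [ 10.   5. -58.  19.  -5.  70.] 2.8 2.2
75 [ 17.4 -22.9  -4.9] [ 10.   5. -58.  21.  -5.  68.] 2.8 2.1
90 [ 23.5 -23.7  -6.2] [ 10.   5. -58.  23.  -5.  66.] 2.7 1.9
105 [ 29.6 -22.8  -7.5] [ 10.   5. -58.  25.  -5.  64.] 2.4 1.6
120 [ 35.2 -20.3  -8.5] [ 10.   5. -58.  27.  -5.  63.] 2.0 1.2
135 [ 40.1 -16.5  -9.4] [  9.   5. -58.  28.  -5.  62.] 1.5 0.9
150 [ 43.8 -11.5  -9.9] [  8.   5. -58.  30.  -5.  61.] 1.0 0.6
165 [ 46.2  -5.6 -10.1] [  7.   5. -58.  31.  -4.  61.] 0.5 0.3
180 [47.   0.6 -9.9] [  6.   5. -58.  32.  -4.  61.] 0.0 0.0
195 [46.2  6.8 -9.4] [  7.   6. -56.  25.  -6.  67.] 0.0 0.0
```

>>> jog_arm:
  motion:
    - {"offset": [-150, -250, -40], "roll": 0, "hand": 40}
    - {"offset": [-150, -250, -40], "roll": 0, "hand": 40}

```text
clock: 9.8
tool_pos: [0.4358, -0.0909, 0.1127]
orientation: [179.3, -21.7, 8.6]
force: [0.3, 0.3, 0.8]
opening: 0.0401
```

```bash
python3 st.py
```

```text
9.8 [ 0.4358 -0.0909  0.1127] [179.2504 -21.6683   8.6132] [ 16.3171  -5.2043 -58.2167  13.1075 -15.9866  70.2122] [0.2747 0.3495 0.7883]
```

```bash
cat > path.py <<'E'
from kin import *
import sys
q=eval(sys.argv[1]); sg=int(sys.argv[2]); a_=float(sys.argv[3]); Rt,p=pose(); print("roll",rollto(Rt,w([0,0,q[2]],Y)[0]))
k0=kt(q,Rt,0,a_); print("to k0",off(Rt,p,k0),"above40",off(Rt,p,kt(q,Rt,0,a_,.04)))
fl=w(q,[G+.02*F+.005*N,G+.02*F-.005*N])
for d in range(0,211,15):
    t=kt(q,Rt,sg*np.radians(d),a_); x,e,a=ik(t,Rt); c=(fl-t)@Rt*1000
    print(d,off(Rt,k0,t),x[[2,3,4]].round(0),round(e,1),round(a,1),"flange in tool x",c[:,0].round(0),"body gap",(55+c[:,2]).round(1))
E
python3 path.py "[.5313,-.1189,.1525]" -1 .003
```

```text
roll -0.0020186197847333887
to k0 [11.3 41.2 58.4] above40 [11.3 41.2 18.4]
0 [0. 0. 0.] [-53.   4.  -9.] 0.0 0.0 flange in tool x [91. 81.] body gap [-5.9 -3.6]
15 [ 0.8 -6.2 -0.3] [-55.   8.  -8.] 0.0 0.0 flange in tool x [90. 80.] body gap [-5.7 -3.3]
30 [  3.1 -12.   -0.9] [-56.  11.  -7.] 0.0 0.0 flange in tool x [88. 78.] body gap [-5.  -2.7]
45 [  6.8 -17.   -1.9] [-57.  14.  -6.] 0.0 0.0 flange in tool x [84. 74.] body gap [-4.1 -1.8]
60 [ 11.6 -20.8  -3.1] [-57.  15.  -6.] 0.0 0.0 flange in tool x [79. 69.] body gap [-2.9 -0.6]
75 [ 17.3 -23.2  -4.4] [-56.  15.  -7.] 0.0 0.0 flange in tool x [74. 64.] body gap [-1.5  0.8]
90 [ 23.3 -24.   -5.9] [-55.  13.  -9.] 0.0 0.0 flange in tool x [68. 58.] body gap [-0.1  2.3]
105 [ 29.4 -23.1  -7.3] [-53.  11. -10.] 0.0 0.0 flange in tool x [61. 52.] body gap [1.4 3.7]
120 [ 35.  -20.7  -8.6] [-52.  10. -11.] 0.0 0.0 flange in tool x [56. 46.] body gap [2.7 5. ]
135 [ 39.8 -16.9  -9.7] [-50.   8. -13.] 0.0 0.0 flange in tool x [51. 41.] body gap [3.8 6.1]
150 [ 43.6 -11.9 -10.5] [-49.   6. -14.] 0.0 0.0 flange in tool x [47. 38.] body gap [4.6 6.9]
165 [ 45.9  -6.2 -11. ] [-48.   4. -15.] 0.0 0.0 flange in tool x [45. 35.] body gap [5.1 7.4]
180 [ 46.7   0.1 -11.1] [-47.   3. -15.] 0.0 0.0 flange in tool x [44. 34.] body gap [5.2 7.5]
195 [ 45.9   6.3 -10.8] [-46.   1. -16.] 0.0 0.0 flange in tool x [45. 35.] body gap [4.9 7.2]
210 [ 43.6  12.1 -10.2] [-45.   0. -16.] 0.0 0.0 flange in tool x [47. 38.] body gap [4.2 6.6]
```

>>> jog_arm:
  motion:
    - {"offset": [11.3, 41.2, 18], "roll": 0, "hand": 34}
    - {"offset": [11.3, 41.2, 18], "roll": 0, "hand": 34}
    - {"offset": [11.3, 41.2, 40], "roll": 0, "hand": 34}
    - {"offset": [11.3, 41.2, 58], "roll": 0, "hand": 34}
    - {"offset": [11.3, 41.2, 58], "roll": 0, "hand": 34}
    - {"offset": [11.3, 41.2, 58], "roll": 0, "hand": 0}
    - {"offset": [11.3, 41.2, 58], "roll": 0, "hand": 0}
    - {"offset": [11.3, 41.2, 58], "roll": 0, "hand": 0}
    - {"offset": [11.3, 41.2, 58], "roll": 0, "hand": 0}
    - {"offset": [11.3, 41.2, 58], "roll": 0, "hand": 0}
    - {"offset": [11.3, 41.2, 58], "roll": 0, "hand": 0}

```text
clock: 10.72
tool_pos: [0.4761, -0.1274, 0.0657]
orientation: [179.2, -22.0, 8.8]
force: [-4.2, -0.3, 10.0]
opening: 0.0118
```

```bash
python3 st.py; python3 path.py "[.5313,-.1189,.1525]" -1 .003|head -2; python3 -c "
from h import *
wsnap('w4')"
```

```text
10.7167 [ 0.4761 -0.1274  0.0657] [179.1715 -22.0101   8.786 ] [  8.4005   6.2215 -53.0905   4.5266  -8.6999  85.8827] [-4.2466 -0.2753  9.9722]
roll 0.0007831603724954839
to k0 [-3.3 -0.2  1.5] above40 [ -3.3  -0.2 -38.5]
```

```bash
python3 -c "
import cv2
a=cv2.imread('pics/w4.png')[200:420,180:470]; cv2.imwrite('pics/w4c.png',cv2.resize(a,None,fx=2.7,fy=2.7,interpolation=cv2.INTER_CUBIC))"
```

View pics/w4c.png

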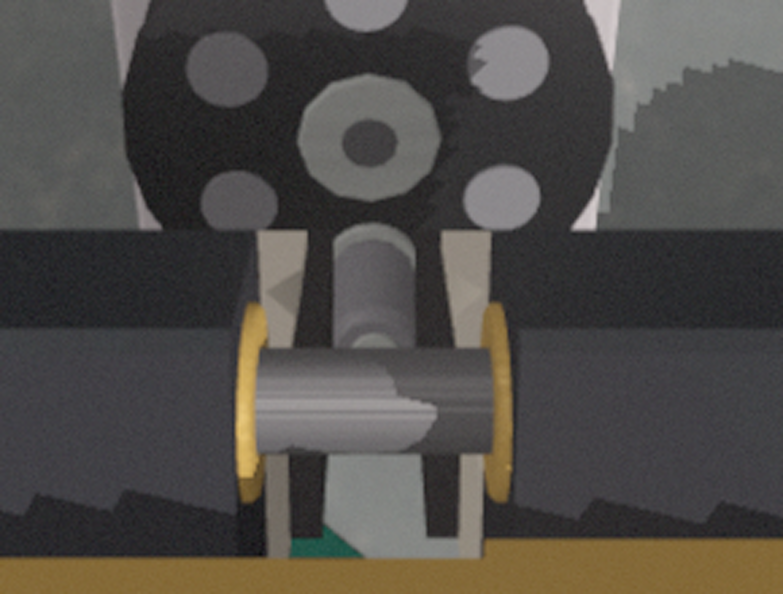

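The crop shows the knob between the pads. The opening is only 11.8 mm with about 11 N along the knob's axis, so the pads sit on the knob's chamfered top. I'll open a little, go deeper and close again.

>>> jog_arm:
  motion:
    - {"offset": [0, 0, 0], "roll": 0, "hand": 22}
    - {"offset": [0, 0, 0], "roll": 0, "hand": 22}
    - {"offset": [0, 0, 0], "roll": 0, "hand": 22}
    - {"offset": [-1.5, 0, 3.5], "roll": 0, "hand": 22}
    - {"offset": [-1.5, 0, 3.5], "roll": 0, "hand": 22}

```text
clock: 11.18
tool_pos: [0.4753, -0.1275, 0.0601]
orientation: [179.2, -21.9, 8.8]
force: [0.0, -0.8, -0.4]
opening: 0.0221
```

```bash
python3 st.py; python3 path.py "[.5313,-.1189,.1525]" -1 0|head -2
```

```text
11.1833 [ 0.4753 -0.1275  0.0601] [179.1861 -21.8543   8.7703] [  8.3723   6.8923 -53.6104   4.9959  -7.667   85.4179] [ 0.0421 -0.7914 -0.4311]
roll 0.0005304476987815221
to k0 [ 0.2 -0.1 -0.4] above40 [  0.2  -0.1 -40.4]
```

>>> jog_arm:
  motion:
    - {"offset": [0, 0, 0], "roll": 0, "hand": 0}
    - {"offset": [0, 0, 0], "roll": 0, "hand": 0}
    - {"offset": [0, 0, 0], "roll": 0, "hand": 0}
    - {"offset": [0, 0, 0], "roll": 0, "hand": 0}

```text
clock: 11.52
tool_pos: [0.4754, -0.1275, 0.0605]
orientation: [179.2, -21.9, 8.8]
force: [0.7, 0.2, -3.3]
opening: 0.0124
```

```bash
python3 st.py; python3 path.py "[.5313,-.1189,.1525]" -1 0|head -2
```

```text
11.5167 [ 0.4754 -0.1275  0.0605] [179.1831 -21.8569   8.7759] [  8.3759   6.8599 -53.5624   4.9626  -7.7447  85.4538] [ 0.7114  0.247  -3.2535]
roll 0.0006209351737589408
to k0 [-0.  -0.1 -0.2] above40 [ -0.   -0.1 -40.2]
```

>>> jog_arm:
  motion:
    - {"offset": [0.8, -6.2, -0.3], "roll": 0, "hand": 0}
    - {"offset": [3.1, -12, -1], "roll": 0, "hand": 0}
    - {"offset": [6.8, -17, -2.1], "roll": 0, "hand": 0}
    - {"offset": [11.6, -20.8, -3.4], "roll": 0, "hand": 0}
    - {"offset": [17.3, -23.2, -4.9], "roll": 0, "hand": 0}
    - {"offset": [23.3, -24, -6.6], "roll": 0, "hand": 0}
    - {"offset": [29.4, -23.1, -8.1], "roll": 0, "hand": 0}

```text
clock: 12.1
tool_pos: [0.496, -0.1005, 0.0789]
orientation: [179.2, -21.9, 8.8]
force: [1.2, -1.8, -3.2]
opening: 0.013
```

```bash
python3 st.py; python3 path.py "[.5313,-.1189,.1525]" -1 0.0008; python3 -c "
from h import *
wsnap('w5')"
```

```text
12.1 [ 0.496  -0.1005  0.0789] [179.1999 -21.8501   8.7951] [ 11.7854   5.4952 -53.8545  12.2191  -9.0681  75.1523] [ 1.206  -1.7666 -3.1512]
roll 0.0009314487277447547
to k0 [-29.8  23.3   7.4] above40 [-29.8  23.3 -32.6]
0 [0. 0. 0.] [-53.   5.  -8.] 0.0 0.0 flange in tool x [91. 81.] body gap [-7.8 -5.5]
15 [ 0.8 -6.2 -0.3] [-55.   8.  -7.] 0.0 0.0 flange in tool x [90. 80.] body gap [-7.5 -5.2]
30 [  3.1 -12.   -0.9] [-57.  13.  -5.] 0.0 0.0 flange in tool x [87. 78.] body gap [-6.9 -4.6]
45 [  6.9 -16.9  -1.8] [-58.  16.  -5.] 0.0 0.0 flange in tool x [84. 74.] body gap [-6.  -3.7]
60 [ 11.7 -20.7  -3. ] [-58.  17.  -5.] 0.0 0.0 flange in tool x [79. 69.] body gap [-4.8 -2.5]
75 [ 17.3 -23.1  -4.4] [-57.  16.  -6.] 0.0 0.0 flange in tool x [73. 63.] body gap [-3.4 -1.1]
90 [ 23.4 -23.9  -5.8] [-55.  14.  -8.] 0.0 0.0 flange in tool x [67. 57.] body gap [-2.   0.3]
105 [ 29.4 -23.1  -7.2] [-54.  12.  -9.] 0.0 0.0 flange in tool x [61. 51.] body gap [-0.6  1.7]
120 [ 35.1 -20.6  -8.5] [-52.  10. -10.] 0.0 0.0 flange in tool x [56. 46.] body gap [0.7 3. ]
135 [ 39.9 -16.8  -9.6] [-51.   8. -12.] 0.0 0.0 flange in tool x [51. 41.] body gap [1.8 4.1]
150 [ 43.6 -11.8 -10.4] [-49.   6. -13.] 0.0 0.0 flange in tool x [47. 37.] body gap [2.6 4.9]
165 [ 46.   -6.  -10.8] [-48.   4. -14.] 0.0 0.0 flange in tool x [45. 35.] body gap [3.1 5.3]
180 [ 46.7   0.2 -10.9] [-47.   3. -15.] 0.0 0.0 flange in tool x [44. 34.] body gap [3.2 5.4]
195 [ 45.9   6.4 -10.7] [-46.   1. -15.] 0.0 0.0 flange in tool x [45. 35.] body gap [2.9 5.2]
210 [ 43.6  12.2 -10. ] [-45.  -0. -16.] 0.0 0.0 flange in tool x [47. 37.] body gap [2.3 4.5]
```

>>> jog_arm:
  motion:
    - {"offset": [5.7, 2.5, -1.4], "roll": 0, "hand": 0}
    - {"offset": [10.5, 6.3, -2.6], "roll": 0, "hand": 0}
    - {"offset": [14.2, 11.3, -3.5], "roll": 0, "hand": 0}
    - {"offset": [16.6, 17.1, -3.9], "roll": 0, "hand": 0}
    - {"offset": [17.3, 23.3, -4], "roll": 0, "hand": 0}
    - {"offset": [16.5, 29.5, -3.8], "roll": 0, "hand": 0}
    - {"offset": [15, 34, -3.4], "roll": 0, "hand": 0}
    - {"offset": [15, 34, -3.4], "roll": 0, "hand": 0}

```text
clock: 12.82
tool_pos: [0.5122, -0.1329, 0.0868]
orientation: [179.2, -21.7, 8.7]
force: [-1.2, 2.0, -5.8]
opening: 0.0125
```

```bash
python3 st.py; python3 path.py "[.5313,-.1189,.1525]" -1 0.0015|head -2
```

```text
12.8167 [ 0.5122 -0.1329  0.0868] [179.2423 -21.7168   8.6827] [  6.74     7.1732 -45.4144   0.1428 -15.6831  91.6673] [-1.2327  2.0097 -5.8127]
roll -0.0008905689562404007
to k0 [-43.1 -11.1   9.5] above40 [-43.1 -11.1 -30.5]
```

>>> jog_arm:
  motion:
    - {"offset": [0, 0, 0], "roll": 0, "hand": 70}
    - {"offset": [0, 0, 0], "roll": 0, "hand": 70}
    - {"offset": [0, 0, 0], "roll": 0, "hand": 70}
    - {"offset": [0, 0, 0], "roll": 0, "hand": 70}
    - {"offset": [0, 0, -20], "roll": 0, "hand": 70}
    - {"offset": [0, 0, -50], "roll": 0, "hand": 70}
    - {"offset": [0, 0, -80], "roll": 0, "hand": 70}
    - {"offset": [0, 0, -80], "roll": 0, "hand": 70}

```text
clock: 13.48
tool_pos: [0.4855, -0.1358, 0.168]
orientation: [179.1, -22.4, 8.9]
force: [-0.6, 0.1, -0.9]
opening: 0.0603
```

```bash
python3 st.py; python3 -c "
from h import *
wsnap('w6')"
```

```text
13.4833 [ 0.4855 -0.1358  0.168 ] [179.0982 -22.3737   8.8681] [  6.8353  -3.2342 -42.394    0.268  -28.4499  91.6441] [-0.6028  0.0732 -0.8545]
```

View pics/w6.png

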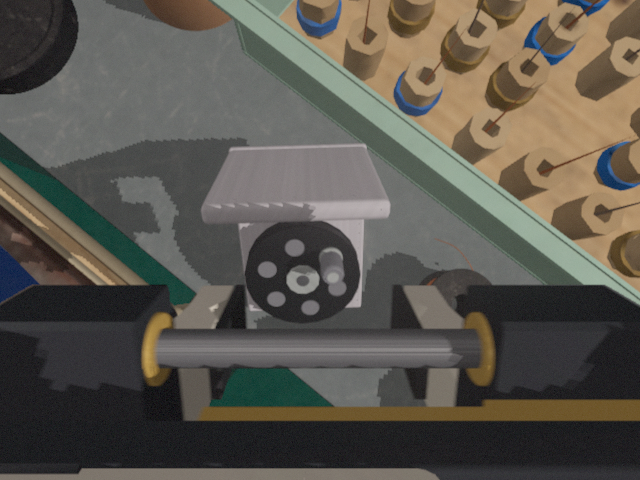

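The view shows A's knob at the upper right (foot (327,255), top (332,275)), past the top and possibly still running. I'll check by image differences over time.

```bash
python3 - <<'E'
from h import *
from plant import ctrl,cams
a=cv2.imread("pics/w6.png")[200:330,230:380].astype(int)
for i in range(8):
    b=cams.snapshot("wrist")["img"][200:330,230:380,::-1].astype(int)
    d=np.abs(b-a).sum(2); print(ctrl.get_obs()["clock"],d.mean().round(1),(d>80).sum())
E
```

```text
13.5833 21.1 1472
13.6333 38.6 3140
13.6833 54.8 4836
13.7333 67.2 6001
13.7833 73.4 6625
13.8333 73.0 6590
13.8833 68.2 6093
13.9333 61.7 5484
```

```bash
cat > pathB.py <<'E'
from kin import *
import sys
q=eval(sys.argv[1]); sg=int(sys.argv[2]); a_=float(sys.argv[3]); R0,p=pose(); ro=rollto(R0,w([0,0,q[2]],Y)[0])
Rt=R0@R.from_euler('z',ro).as_matrix(); print("roll",ro,"tilt ang in unit",np.degrees(np.arcsin(w([0,0,-q[2]],Rt[:,2])[0])))
for b in (.12,.08,.04,0): t=kt(q,Rt,0,a_,b); x,e,a=ik(t,Rt); print("back",b,off(R0,p,t),t,x.round(0),round(e,1),round(a,1))
k0=kt(q,Rt,0,a_); fl=w(q,[G+.02*F+.005*N,G+.02*F-.005*N])
for d in range(0,211,15):
    t=kt(q,Rt,sg*np.radians(d),a_); x,e,a=ik(t,Rt); c=(fl-t)@Rt*1000
    print(d,off(Rt,k0,t),x.round(0),round(e,1),round(a,1),"fl x",c[:,0].round(0),"gap",(55+c[:,2]).round(1))
E
python3 pathB.py "[.4235,-.3022,-.1019]" 1 0.0008; python3 st.py
```

```text
roll 0.23734604766291856 tilt ang in unit [ 21.2667   4.5832 -68.1976]
back 0.12 [-167.5  141.1  -77.2] [ 0.3225 -0.3024  0.1727] [-30.  -5. -35. -19. -44. 127.] 0.0 0.0
back 0.08 [-167.5  141.1  -37.2] [ 0.3372 -0.3007  0.1355] [-29.  -1. -36. -20. -38. 128.] 0.0 0.0
back 0.04 [-167.5  141.1    2.8] [ 0.352  -0.299   0.0984] [-28.   4. -37. -23. -33. 130.] 0.0 0.0
back 0 [-167.5  141.1   42.8] [ 0.3667 -0.2973  0.0613] [-27.   8. -38. -26. -28. 134.] 0.0 0.0
0 [0. 0. 0.] [-27.   8. -38. -26. -28. 134.] 0.0 0.0 fl x [90. 80.] gap [-8.4 -6. ]
15 [ 0.8  6.2 -0.7] [-28.   9. -37. -26. -29. 135.] 0.0 0.0 fl x [89. 79.] gap [-7.7 -5.3]
30 [ 3.1 11.9 -1.7] [-29.   9. -36. -26. -29. 135.] 0.0 0.0 fl x [87. 77.] gap [-6.6 -4.3]
45 [ 6.8 16.8 -3. ] [-29.   9. -35. -26. -30. 135.] 0.0 0.0 fl x [83. 73.] gap [-5.3 -3. ]
60 [11.7 20.5 -4.5] [-30.   9. -35. -26. -30. 135.] 0.0 0.0 fl x [78. 69.] gap [-3.9 -1.5]
75 [17.3 22.8 -6. ] [-30.  10. -34. -25. -31. 135.] 0.0 0.0 fl x [73. 63.] gap [-2.3  0. ]
90 [23.3 23.5 -7.6] [-29.  10. -34. -25. -31. 134.] 0.0 0.0 fl x [67. 57.] gap [-0.8  1.6]
105 [2
[... 179 characters left out ...]
5 [ 39.8  16.1 -11. ] [-27.   9. -33. -23. -32. 130.] 0.0 0.0 fl x [50. 40.] gap [2.7 5. ]
150 [ 43.5  11.1 -11.5] [-26.   9. -34. -23. -31. 129.] 0.0 0.0 fl x [46. 37.] gap [3.2 5.5]
165 [ 45.8   5.3 -11.6] [-25.   8. -34. -22. -31. 128.] 0.0 0.0 fl x [44. 34.] gap [3.3 5.6]
180 [ 46.6  -0.9 -11.3] [-24.   8. -34. -22. -31. 127.] 0.0 0.0 fl x [43. 34.] gap [3.  5.3]
195 [ 45.8  -7.1 -10.6] [-23.   7. -35. -22. -30. 126.] 0.0 0.0 fl x [44. 34.] gap [2.3 4.6]
210 [ 43.5 -12.8  -9.6] [-23.   7. -36. -22. -29. 125.] 0.0 0.0 fl x [46. 37.] gap [1.2 3.6]
13.9333 [ 0.4839 -0.1358  0.1613] [179.1847 -21.7879   8.7813] [  6.8221  -2.6155 -42.6371   0.1861 -28.1763  91.6552] [ 0.024  -0.0026 -0.1337]
```

```bash
python3 - <<'E'
from kin import *
R0,p=pose()
for f,ro in (([0,60,-30],.08),([-40,90,-50],.15),([-100,141,-77],.237),([-100,141,-57],.237),([-167.5,141,-77],.237),([-60,30,-50],.05),([-90,60,-60],.1)):
    Rt=R0@R.from_euler('z',ro).as_matrix(); t=p+R0@np.array(f)/1000; x,e,a=ik(t,Rt); tip=t+.011*Rt[:,2]
    ends=[(tip+s*.04*Rt[:,1]+.0095*Rt[:,0]) for s in(-1,1)]
    print(f,t,x.round(0),round(e,1),round(a,1),"finger corners",ends)
E
```

```text
[0, 60, -30] [ 0.4816 -0.1965  0.19  ] [ -3.  -2. -35.  -6. -36. 102.] 0.0 0.0 finger corners [array([ 0.4915, -0.1555,  0.184 ]), array([ 0.4974, -0.2353,  0.1826])]
[-40, 90, -50] [ 0.442  -0.2327  0.1941] [-10.  -3. -34. -10. -39. 107.] 0.0 0.0 finger corners [array([ 0.4545, -0.1923,  0.1891]), array([ 0.4552, -0.2722,  0.1857])]
[-100, 141, -77] [ 0.3845 -0.2927  0.1976] [-23.  -3. -31. -15. -44. 118.] 0.0 0.0 finger corners [array([ 0.4002, -0.2534,  0.1938]), array([ 0.3944, -0.333 ,  0.1878])]
[-100, 141, -57] [ 0.3918 -0.2919  0.179 ] [-23.  -2. -32. -16. -41. 118.] 0.0 0.0 finger corners [array([ 0.4076, -0.2525,  0.1752]), array([ 0.4018, -0.3321,  0.1693])]
[-167.5, 141, -77] [ 0.3225 -0.3023  0.1725] [-30.  -5. -35. -19. -44. 127.] 0.0 0.0 finger corners [array([ 0.3383, -0.263 ,  0.1687]), array([ 0.3325, -0.3425,  0.1628])]
[-60, 30, -50] [ 0.4148 -0.1762  0.1859] [ -0. -10. -43.  -4. -35.  99.] 0.0 0.0 finger corners [array([ 0.4236, -0.135 ,  0.1794]), array([ 0.4317, -0.2146,  0.179 ])]
[-90, 60, -60] [ 0.388  -0.2105  0.1844] [ -8.  -9. -41.  -9. -38. 107.] 0.0 0.0 finger corners [array([ 0.3986, -0.1697,  0.1787]), array([ 0.403 , -0.2496,  0.1768])]
```

>>> jog_arm:
  motion:
    - {"offset": [0, 20, -30], "roll": 0.04, "hand": 34}
    - {"offset": [0, 55, -45], "roll": 0.1, "hand": 34}
    - {"offset": [-25, 85, -55], "roll": 0.15, "hand": 34}
    - {"offset": [-55, 110, -65], "roll": 0.2, "hand": 34}
    - {"offset": [-85, 132, -75], "roll": 0.237, "hand": 34}
    - {"offset": [-125, 141, -78], "roll": 0.237, "hand": 34}
    - {"offset": [-165, 141, -78], "roll": 0.237, "hand": 34}
    - {"offset": [-167, 141, -78], "roll": 0.237, "hand": 34}
    - {"offset": [-167, 141, -78], "roll": 0.237, "hand": 34}

```text
clock: 14.68
tool_pos: [0.3206, -0.3028, 0.173]
orientation: [-175.3, -21.3, -6.1]
force: [-0.0, 0.5, 0.7]
opening: 0.034
```

```bash
python3 st.py; python3 - <<'E'
from h import *
wsnap("w7")
from plant import cams
t=cams.snapshot("top")["img"][:,:,::-1]; cv2.imwrite("pics/top1.png",t)
a=cv2.imread("pics/w7.png")[0:330,100:500]
b=cv2.resize(t[225:315,360:480],None,fx=3.3,fy=3.3,interpolation=cv2.INTER_CUBIC)
o=np.zeros((600,800,3),np.uint8); a=cv2.resize(a,(727,600),interpolation=cv2.INTER_CUBIC)
# left: w7 crop scaled 1.4 ; right bottom: top crop
a=cv2.resize(cv2.imread("pics/w7.png")[0:300,90:460],None,fx=2.0,fy=2.0,interpolation=cv2.INTER_CUBIC)
o[:600,:740]=a; s=cv2.resize(t[225:315,360:430],(210,270),interpolation=cv2.INTER_CUBIC); o[330:600,590:800]=s
cv2.imwrite("pics/m1.png",o)
E
```

```text
14.6833 [ 0.3206 -0.3028  0.173 ] [-175.3265  -21.3178   -6.0787] [-30.2871  -4.835  -34.7246 -18.741  -43.926  126.8018] [-0.0143  0.5335  0.7203]
```

View pics/m1.png

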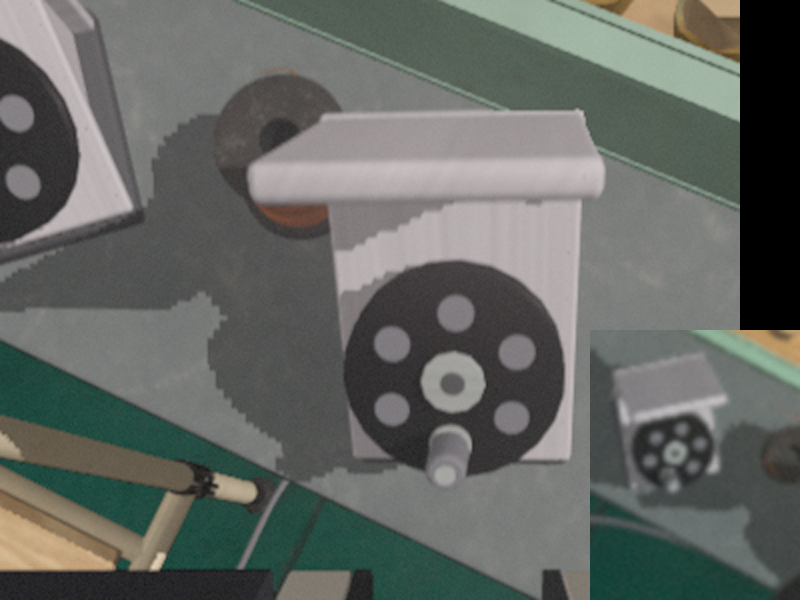

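The mosaic shows A's knob back at the bottom (inset), so A is free and B must bind. In wrist pixels, B reads: hub cap (316,190), flange edge (215,91)–(391,88), knob top (311,237), rim x 262–372.

```bash
python3 - <<'E'
from h import *
W=cam("w7"); e=.02*F+G
P=np.array([e+.042*Y,e-.042*Y,H+.005*F,H+.038*Y,H-.038*Y])
obs=np.array([(215,91),(391.2,88),(316.2,190.2),(261.8,184.5),(372.2,184.5)])
wt=np.array([[1,1],[1,1],[1,1],[1,0],[1,0]])
f=lambda q:((proj(W,w(q,P))-obs)*wt).ravel()
r=least_squares(f,[.42,-.3,-.1]); q=r.x; print(q,f(q).reshape(-1,2).round(1).tolist())
print("knobtop",proj(W,w(q,[knob(t,.022) for t in (-.15,0,.15)])).round(0).tolist())
E
```

```text
[ 0.4248 -0.3009 -0.0961] [[-1.6, -0.2], [1.1, 0.1], [-0.0, 0.0], [0.4, 0.0], [0.2, 0.0]]
knobtop [[310.0, 233.0], [315.0, 233.0], [321.0, 233.0]]
```

```bash
python3 pathB.py "[.4248,-.3009,-.0961]" 1 0.0
```

```text
roll -0.005873033465090494 tilt ang in unit [ 21.3954   4.4481 -68.102 ]
back 0.12 [-0.3 -1.3  2.6] [ 0.324  -0.3014  0.1719] [-30.  -5. -35. -19. -43. 127.] 0.0 0.0
back 0.08 [-0.3 -1.3 42.6] [ 0.3388 -0.2997  0.1348] [-29.  -1. -37. -20. -38. 128.] 0.0 0.0
back 0.04 [-0.3 -1.3 82.6] [ 0.3536 -0.298   0.0977] [-28.   4. -38. -23. -33. 131.] 0.0 0.0
back 0 [ -0.3  -1.3 122.6] [ 0.3684 -0.2963  0.0606] [-27.   8. -38. -26. -28. 134.] 0.0 0.0
0 [0. 0. 0.] [-27.   8. -38. -26. -28. 134.] 0.0 0.0 fl x [90. 80.] gap [-9.  -6.6]
15 [ 0.8  6.2 -0.7] [-28.   9. -37. -26. -28. 135.] 0.0 0.0 fl x [89. 79.] gap [-8.3 -5.9]
30 [ 3.1 11.9 -1.7] [-29.   9. -36. -26. -29. 135.] 0.0 0.0 fl x [87. 77.] gap [-7.3 -4.9]
45 [ 6.8 16.8 -3. ] [-29.   9. -36. -26. -30. 136.] 0.0 0.0 fl x [83. 73.] gap [-6.  -3.7]
60 [11.7 20.5 -4.4] [-29.  10. -35. -26. -30. 135.] 0.0 0.0 fl x [78. 69.] gap [-4.5 -2.2]
75 [17.3 22.8 -6. ] [-29.  10. -34. -25. -31. 135.] 0.0 0.0 fl x [73. 63.] gap [-3.  -0.7]
90 [23.3 23.5 -7.5] [-29.  10. -34. -25. -31. 134.] 0.0 0.0 fl x [67. 57.] gap [-1.5  0.9]
105 [29.4 22.6 -8.9] [-29.   9. -33. -24. -31. 133.] 0.0 0.0 fl x [61. 51.] gap [-0.1  2.2]
120 [ 35.   20.1 -10. ] [-28.   9. -33. -24. -31. 132.] 0.0 0.0 fl x [55. 45.] gap [1.1 3.4]
135 [ 39.8  16.2 -10.9] [-27.   9. -33. -23. -31. 131.] 0.0 0.0 fl x [50. 40.] gap [1.9 4.3]
150 [ 43.5  11.1 -11.4] [-26.   9. -34. -23. -31. 129.] 0.0 0.0 fl x [46. 37.] gap [2.4 4.8]
165 [ 45.9   5.3 -11.5] [-25.   8. -34. -22. -31. 128.] 0.0 0.0 fl x [44. 34.] gap [2.6 4.9]
180 [ 46.7  -0.9 -11.2] [-24.   8. -35. -22. -30. 127.] 0.0 0.0 fl x [43. 34.] gap [2.3 4.6]
195 [ 45.9  -7.1 -10.6] [-23.   8. -35. -22. -30. 126.] 0.0 0.0 fl x [44. 34.] gap [1.6 3.9]
210 [ 43.5 -12.8  -9.5] [-22.   7. -36. -22. -29. 125.] 0.0 0.0 fl x [46. 37.] gap [0.6 2.9]
```

>>> jog_arm:
  motion:
    - {"offset": [-0.3, -2.5, 40], "roll": 0, "hand": 32}
    - {"offset": [-0.3, -2.5, 75], "roll": 0, "hand": 32}
    - {"offset": [-0.3, -2.5, 100], "roll": 0, "hand": 32}
    - {"offset": [-0.3, -2.5, 122], "roll": 0, "hand": 32}
    - {"offset": [-0.3, -2.5, 122], "roll": 0, "hand": 32}
    - {"offset": [-0.3, -2.5, 122], "roll": 0, "hand": 0}
    - {"offset": [-0.3, -2.5, 122], "roll": 0, "hand": 0}
    - {"offset": [-0.3, -2.5, 122], "roll": 0, "hand": 0}
    - {"offset": [-0.3, -2.5, 122], "roll": 0, "hand": 0}
    - {"offset": [-0.3, -2.5, 122], "roll": 0, "hand": 0}
    - {"offset": [-0.3, -2.5, 122], "roll": 0, "hand": 0}

```text
clock: 15.7
tool_pos: [0.3685, -0.295, 0.0625]
orientation: [-175.5, -21.6, -5.8]
force: [-0.9, 0.8, 5.3]
opening: 0.0124
```

```bash
python3 st.py;python3 pathB.py "[.4248,-.3009,-.0961]" 1 0.0|sed -n 1p\;5p
```

```text
15.7 [ 0.3685 -0.295   0.0625] [-175.4643  -21.5867   -5.8081] [-26.8367   8.1043 -37.807  -26.0928 -27.8425 133.3487] [-0.8745  0.7594  5.3053]
roll -0.004915201333082209 tilt ang in unit [ 21.5411   4.4245 -67.9643]
back 0 [-0.7  1.5  1.7] [ 0.3684 -0.2963  0.0606] [-27.   8. -38. -26. -28. 134.] 0.0 0.0
```

>>> jog_arm:
  motion:
    - {"offset": [0.2, 3.5, -0.3], "roll": 0, "hand": 0}
    - {"offset": [0.8, 7.4, -0.7], "roll": 0, "hand": 0}
    - {"offset": [3.1, 13.1, -1.7], "roll": 0, "hand": 0}
    - {"offset": [6.8, 18, -3], "roll": 0, "hand": 0}
    - {"offset": [11.7, 21.7, -4.6], "roll": 0, "hand": 0}
    - {"offset": [17.3, 24, -6.2], "roll": 0, "hand": 0}
    - {"offset": [23.3, 24.7, -7.9], "roll": 0, "hand": 0}
    - {"offset": [29.4, 23.8, -9.5], "roll": 0, "hand": 0}
    - {"offset": [35, 21.3, -10.8], "roll": 0, "hand": 0}

```text
clock: 16.45
tool_pos: [0.3954, -0.3202, 0.083]
orientation: [-175.5, -21.5, -5.8]
force: [-2.3, -1.5, 0.8]
opening: 0.0124
```

```bash
python3 st.py;python3 pathB.py "[.4248,-.3009,-.0961]" 1 0.0|sed -n 1p\;5p
```

```text
16.45 [ 0.3954 -0.3202  0.083 ] [-175.4639  -21.4812   -5.8378] [-27.8449   9.1087 -33.234  -23.7456 -31.4531 131.465 ] [-2.2895 -1.4594  0.7535]
roll -0.005402718673946261 tilt ang in unit [ 21.4384   4.4146 -68.0672]
back 0 [-35.5 -20.2  11.7] [ 0.3684 -0.2963  0.0606] [-27.   8. -38. -26. -28. 134.] 0.0 0.0
```

>>> jog_arm:
  motion:
    - {"offset": [4.8, -3.9, -0.9], "roll": 0, "hand": 0}
    - {"offset": [8.5, -9, -1.5], "roll": 0, "hand": 0}
    - {"offset": [10.9, -14.8, -1.7], "roll": 0, "hand": 0}
    - {"offset": [11.7, -21, -1.6], "roll": 0, "hand": 0}
    - {"offset": [10.9, -27.2, -1.2], "roll": 0, "hand": 0}
    - {"offset": [10, -31, -0.8], "roll": 0, "hand": 0}
    - {"offset": [10, -31, -0.8], "roll": 0, "hand": 0}

```text
clock: 17.03
tool_pos: [0.4054, -0.288, 0.0885]
orientation: [-175.3, -21.4, -5.8]
force: [1.3, 2.3, -0.9]
opening: 0.0124
```

```bash
python3 st.py;python3 pathB.py "[.4248,-.3009,-.0961]" 1 0.0|sed -n 1p\;5p
```

```text
17.0333 [ 0.4054 -0.288   0.0885] [-175.3261  -21.3788   -5.8047] [-22.4311   6.983  -35.8172 -21.5784 -29.6674 124.6872] [ 1.3285  2.2909 -0.9443]
roll -0.004867408243400817 tilt ang in unit [ 21.3301   4.565  -68.1396]
back 0 [-43.6  13.   11.9] [ 0.3684 -0.2963  0.0606] [-27.   8. -38. -26. -28. 134.] 0.0 0.0
```

>>> jog_arm:
  motion:
    - {"offset": [0, 0, 0], "roll": 0, "hand": 60}
    - {"offset": [0, 0, 0], "roll": 0, "hand": 60}
    - {"offset": [0, 0, 0], "roll": 0, "hand": 60}
    - {"offset": [0, 0, -20], "roll": 0, "hand": 60}
    - {"offset": [0, 0, -55], "roll": 0, "hand": 60}
    - {"offset": [0, 0, -90], "roll": 0, "hand": 60}
    - {"offset": [0, 0, -90], "roll": 0, "hand": 60}
    - {"offset": [0, 0, -90], "roll": 0, "hand": 60}

```text
clock: 17.7
tool_pos: [0.3729, -0.2944, 0.1749]
orientation: [-175.5, -21.7, -5.8]
force: [0.1, -0.7, -1.7]
opening: 0.0579
```

```bash
python3 st.py; python3 - <<'E'
from h import *
from plant import ctrl,cams
wsnap("w8"); a=cams.snapshot("wrist")["img"].astype(int)
for i in range(6):
    b=cams.snapshot("wrist")["img"].astype(int); d=np.abs(b-a)[:280].sum(2); print(d.mean().round(1),(d>80).sum())
W=cam("w8"); q=[.4248,-.3009,-.0961]
print({int(d):proj(W,w(q,knob(np.radians(d),.022)))[0].round(0).tolist() for d in (170,180,190,200,210,220)},proj(W,w(q,H+.005*F)))
E
```

```text
17.7 [ 0.3729 -0.2944  0.1749] [-175.5087  -21.6904   -5.8428] [-24.5467  -2.6102 -33.3198 -16.9504 -41.2763 120.5778] [ 0.0793 -0.7476 -1.6823]
16.1 8472
21.7 14092
24.3 16542
24.8 16986
24.3 16530
23.2 15558
{170: [340.0, 251.0], 180: [333.0, 250.0], 190: [326.0, 250.0], 200: [320.0, 252.0], 210: [313.0, 254.0], 220: [308.0, 257.0]} [[334.3462 267.6863]]
```

```bash
cat > sim.py <<'E'
from kin import *
def step(j,d,wr=.8):
    p,M=fk(j,P0); t=p+d
    f=lambda x:np.r_[fk(x,P0)[0]-t,wr*R.from_matrix(M.T@fk(x,P0)[1]).as_rotvec(),1e-4*(x-j)]
    return least_squares(f,np.clip(j,LO+.01,HI-.01),bounds=(LO,HI),x_scale=30.).x
if __name__=="__main__":
    from plant import ctrl
    j0=ctrl.get_obs()["joint_pos"]
    # calibrate on the known call
    j=np.array([8.195,1.1326,-58.1441,19.7363,-8.0875,71.0411]); p,M=fk(j,P0)
    d=M@np.array([-150,-250,-40]); d=d/np.linalg.norm(d)*.083
    for wr in (.4,.8,1.2):
        x=step(j,d,wr); p2,M2=fk(x,P0); print(wr,p2,R.from_matrix(M2).as_euler('xyz',degrees=True))
    for z0,tgt in ((.14,[.30,-.12]),(.10,[.32,-.2]),(.10,[.3,-.05])):
        j=j0.copy(); p,M=fk(j,P0); j=step(j,np.array([tgt[0],tgt[1],z0])-p)
        print("start",fk(j,P0)[0],j.round(0))
        for k in range(14):
            p,M=fk(j,P0); zt=M[:,2]; h=np.hypot(*zt[:2])
            d=np.r_[-zt[:2]/h*.08,.0]; j=step(j,d)
            if k%3==0: p,M=fk(j,P0); print(k,p,M[:,2],j.round(0))
E
python3 sim.py
```

```text
0.4 [ 0.4294 -0.0788  0.0977] [-179.2992  -20.9701    8.7967]
0.8 [ 0.4404 -0.0905  0.1133] [178.994  -21.8237   8.7952]
1.2 [ 0.4455 -0.0957  0.1224] [178.1129 -22.3447   8.8086]
start [ 0.3089 -0.1367  0.1517] [ 12. -24. -58.   2. -35.  72.]
0 [ 0.2323 -0.1589  0.1562] [ 0.3586  0.0665 -0.9311] [  5. -34. -58.  -3. -44.  82.]
3 [-0.0018 -0.2011  0.1567] [ 0.3572  0.0656 -0.9317] [-78. -18. -44. -23. -66. 174.]
6 [-0.0797 -0.2146  0.1923] [ 0.2433  0.0482 -0.9688] [-86. -18. -41. -15. -70. 174.]
9 [-0.1542 -0.2627  0.2143] [ 0.1263  0.0456 -0.9909] [-92. -12. -36.  -8. -70. 174.]
12 [-0.2424 -0.3936  0.2215] [ 0.0307  0.0551 -0.998 ] [-98.   3. -23.  -1. -67. 174.]
start [ 0.32   -0.2002  0.1   ] [ -8.  -9. -53. -13. -25. 104.]
0 [ 0.2406 -0.2095  0.1   ] [ 0.3691  0.0436 -0.9283] [-18. -15. -54. -17. -31. 116.]
3 [ 0.0203 -0.2302  0.1089] [ 0.3533  0.0392 -0.9347] [-74. -12. -47. -26. -54. 174.]
6 [-0.0747 -0.2203  0.1504] [ 0.2392  0.0196 -0.9708] [-84. -17. -45. -16. -62. 174.]
9 [-0.1541 -0.2323  0.1733] [ 0.1159  0.0157 -0.9931] [-92. -15. -43.  -7. -63. 174.]
12 [-0.244  -0.3193  0.1788] [ 0.0016  0.027  -0.9996] [-99.  -2. -36.   0. -58. 174.]
start [ 0.3372 -0.0972  0.1386] [ 18. -20. -58.   2. -32.  66.]
0 [ 0.2651 -0.1294  0.1452] [ 0.3306  0.1009 -0.9384] [ 11. -29. -58.  -3. -41.  76.]
3 [ 0.036  -0.1985  0.1452] [ 0.3303  0.1003 -0.9385] [-65. -20. -47. -23. -62. 161.]
6 [-0.0711 -0.2455  0.1781] [ 0.2373  0.0857 -0.9677] [-84. -13. -39. -15. -68. 174.]
9 [-0.1524 -0.3339  0.2026] [ 0.1271  0.0832 -0.9884] [-91.  -3. -30.  -8. -68. 174.]
12 [-0.2433 -0.5019  0.2103] [ 0.0521  0.0905 -0.9945] [-97.  14. -11.  -2. -70. 174.]
```

```bash
cat > greedy.py <<'E'
from sim import *
from plant import ctrl
def tilt(M): return np.degrees(np.arccos(-M[2,2]))
dirs=[np.array([np.cos(e)*np.cos(a),np.cos(e)*np.sin(a),np.sin(e)]) for e in np.radians([-80,-50,-25,0]) for a in np.radians(range(0,360,30))]
j0=ctrl.get_obs()["joint_pos"]
for tgt in ([.33,-.12,.12],[.36,-.16,.12]):
    j=step(j0,np.array(tgt)-fk(j0,P0)[0]); print("start",fk(j,P0)[0],tilt(fk(j,P0)[1]),j.round(0))
    for k in range(8):
        best=None
        for d in dirs:
            x=step(j,d*.08); p,M=fk(x,P0)
            if .22<p[0]<.43 and -.21<p[1]<-.06 and .09<p[2]<.25:
                s=tilt(M)
                if best is None or s<best[0]: best=(s,x,d,p)
        if best is None: print("none"); break
        j=best[1]; print(k,best[0].round(1),best[2].round(2),best[3],j.round(0))
E
time python3 greedy.py
```

```text
start [ 0.3388 -0.1351  0.1297] 21.478549448201363 [ 11. -17. -58.   1. -27.  74.]
0 20.5 [-0.5   0.87  0.  ] [ 0.3226 -0.0963  0.1574] [ 21. -25. -58.   4. -37.  62.]
1 19.3 [-0.45  0.78 -0.42] [ 0.3178 -0.066   0.1569] [ 28. -27. -58.   3. -39.  56.]
2 18.5 [-0.78  0.45 -0.42] [ 0.2859 -0.0652  0.1536] [ 28. -31. -58.   0. -44.  58.]
3 18.2 [-0.78  0.45 -0.42] [ 0.2523 -0.0693  0.1458] [ 26. -34. -58.  -4. -47.  63.]
4 18.2 [-0.   -0.91 -0.42] [ 0.2523 -0.1415  0.1121] [ -9. -15. -50. -19. -43. 108.]
5 18.2 [ 0.87 -0.5   0.  ] [ 0.3216 -0.1815  0.1121] [-15.  -4. -42. -21. -42. 116.]
6 18.2 [-1.  0.  0.] [ 0.2416 -0.1814  0.1121] [-21. -10. -46. -21. -45. 122.]
7 18.2 [1. 0. 0.] [ 0.3216 -0.1815  0.1121] [-15.  -4. -42. -21. -42. 116.]
start [ 0.36   -0.1604  0.12  ] 21.82109215989886 [  4. -11. -55.  -3. -24.  83.]
0 21.1 [-0.5   0.87  0.  ] [ 0.338  -0.1172  0.1402] [ 15. -20. -58.   3. -30.  69.]
1 20.0 [-0.5   0.87  0.  ] [ 0.3229 -0.0739  0.1693] [ 28. -28. -58.   6. -40.  54.]
2 18.9 [-0.32  0.56 -0.77] [ 0.3294 -0.0612  0.1385] [ 25. -22. -58.   1. -35.  60.]
3 18.6 [-1.  0.  0.] [ 0.2653 -0.0838  0.1549] [ 25. -33. -58.  -1. -46.  62.]
4 18.1 [-0.45  0.78 -0.42] [ 0.2617 -0.061   0.1502] [ 29. -34. -58.  -2. -47.  59.]
5 18.1 [-0.45 -0.78 -0.42] [ 0.2254 -0.1234  0.1165] [ -1. -22. -55. -15. -44.  98.]
6 18.1 [0.5  0.87 0.  ] [ 0.273  -0.0637  0.1224] [ 22. -25. -58.  -7. -40.  69.]
7 18.1 [-0.5  -0.87  0.  ] [ 0.233  -0.1327  0.1224] [ -7. -19. -52. -17. -46. 104.]
real	0m42.306s
user	0m40.219s
sys	0m0.252s
```

```bash
cat > greedy2.py <<'E'
from sim import *
from plant import ctrl
def stepr(j,d,ro,wr=.8):
    p,M=fk(j,P0); t=p+d; M=M@R.from_euler('z',ro).as_matrix()
    f=lambda x:np.r_[fk(x,P0)[0]-t,wr*R.from_matrix(M.T@fk(x,P0)[1]).as_rotvec(),1e-4*(x-j)]
    return least_squares(f,np.clip(j,LO+.01,HI-.01),bounds=(LO,HI),x_scale=30.,max_nfev=30).x
def tilt(M): return np.degrees(np.arccos(-M[2,2]))
if __name__=="__main__":
    j0=ctrl.get_obs()["joint_pos"]; print(tilt(fk(j0,P0)[1]))
    dirs=[np.zeros(3)]+[np.array([np.cos(a),np.sin(a),0])*.08 for a in np.radians(range(0,360,60))]
    for tgt in ([.4,-.25,.3],[.55,0,.3],[.45,.4,.3],[.15,.6,.35]):
      for side in (1,-1):
        p,M=fk(j0,P0); j=j0.copy()
        for k in range(8): j=stepr(j,(np.array(tgt)-fk(j,P0)[0])*(.2 if k<4 else 1),0)
        for k in range(40):
            if side*j[5]>172: break
            j=stepr(j,np.zeros(3),.12*(1 if stepr(j,np.zeros(3),.12)[5]*side>j[5]*side else -1))
        p,M=fk(j,P0); t0=tilt(M); out=[]
        for ro in (-.2,.2):
            for d in dirs:
                x=stepr(j,d,ro); q,m=fk(x,P0); out.append((round(tilt(m)-t0,2),ro,d.round(2).tolist(),(q-p).round(2).tolist()))
        out.sort(key=lambda s:s[0]); print(tgt,side,round(t0,1),j.round(0),out[:2])
E
time python3 greedy2.py
```

```text
21.82182227657262
[0.4, -0.25, 0.3] 1 21.8 [-15. -11. -26. -10. -55. 173.] [(np.float64(-0.67), -0.2, [-0.04, -0.07, 0.0], [-0.03, 0.01, 0.0]), (np.float64(-0.67), -0.2, [0.04, -0.07, 0.0], [0.05, -0.0, 0.0])]
[0.4, -0.25, 0.3] -1 21.8 [ -15.  -11.  -26.  -10.  -55. -171.] [(np.float64(-0.0), -0.2, [0.0, 0.0, 0.0], [0.0, 0.0, 0.0]), (np.float64(-0.0), -0.2, [0.08, 0.0, 0.0], [0.08, 0.0, 0.0])]
[0.55, 0, 0.3] 1 22.2 [ 28.  -7. -32.  12. -45. 174.] [(np.float64(-0.0), -0.2, [-0.04, 0.07, 0.0], [-0.04, 0.07, 0.0]), (np.float64(-0.0), 0.2, [0.0, 0.0, 0.0], [0.0, -0.0, 0.0])]
[0.55, 0, 0.3] -1 21.6 [  22.   -6.  -28.    6.  -47. -174.] [(np.float64(-0.27), -0.2, [-0.04, 0.07, 0.0], [-0.03, 0.06, 0.0]), (np.float64(-0.11), 0.2, [-0.08, 0.0, 0.0], [-0.07, -0.05, -0.0])]
[0.45, 0.4, 0.3] 1 22.9 [ 74.   2. -31.  27. -52. 174.] [(np.float64(-0.0), 0.2, [0.0, 0.0, 0.0], [0.0, -0.0, 0.0]), (np.float64(0.0), 0.2, [0.08, 0.0, 0.0], [0.08, -0.0, 0.0])]
[0.45, 0.4, 0.3] -1 20.8 [  69.    3.  -25.   22.  -54. -174.] [(np.float64(-3.71), 0.2, [-0.08, 0.0, 0.0], [-0.01, -0.03, 0.02]), (np.float64(-3.64), 0.2, [-0.04, 0.07, 0.0], [0.02, 0.04, 0.02])]
[0.15, 0.6, 0.35] 1 22.2 [109.   9. -15.  23. -73. 174.] [(np.float64(-0.0), 0.2, [0.0, 0.0, 0.0], [0.0, 0.0, 0.0]), (np.float64(-0.0), 0.2, [0.08, 0.0, 0.0], [0.08, -0.0, 0.0])]
[0.15, 0.6, 0.35] -1 21.1 [ 106.    9.  -12.   22.  -74. -172.] [(np.float64(-3.81), 0.2, [-0.08, 0.0, 0.0], [-0.0, 0.03, 0.03]), (np.float64(-3.54), 0.2, [-0.04, -0.07, 0.0], [0.03, -0.05, 0.03])]
real	0m25.787s
user	0m24.803s
sys	0m0.248s
```

```bash
cat > g3.py <<'E'
from greedy2 import *
j0=ctrl.get_obs()["joint_pos"]
dirs=[np.array([np.cos(a),np.sin(a),0])*.08 for a in np.radians(range(0,360,45))]
for tgt,side in (([.2,-.6,.3],1),([.4,-.5,.3],1),([.45,.35,.3],-1)):
    j=j0.copy()
    for k in range(8): j=stepr(j,(np.array(tgt)-fk(j,P0)[0])*(.2 if k<4 else 1),0)
    sg=1 if (stepr(j,np.zeros(3),.12)[5]-j[5])*side>0 else -1; n=0
    while side*j[5]<172 and n<45: j=stepr(j,np.zeros(3),.12*sg); n+=1
    print(tgt,side,"rollsteps",n*sg,tilt(fk(j,P0)[1]).round(1),fk(j,P0)[0],j.round(0))
    for k in range(9):
        c=[]
        for d in dirs:
            x=stepr(j,d,.2*sg); q,m=fk(x,P0)
            if np.linalg.norm(q-tgt)<.2: c.append((tilt(m),d,x,q))
        if not c: break
        c.sort(key=lambda s:s[0]); s=c[0]; j=s[2]; print(k,s[0].round(1),s[1].round(2),s[3].round(3),fk(j,P0)[1][:,2].round(3),j.round(0))
E
time python3 g3.py
```

```text
[0.2, -0.6, 0.3] 1 rollsteps -3 21.0 [ 0.2167 -0.5944  0.3083] [-65.  13.   5. -20. -76. 174.]
0 17.1 [-0.08  0.    0.  ] [ 0.218 -0.55   0.338] [ 0.293  0.001 -0.956] [-59.   7.   0. -15. -75. 174.]
1 13.7 [-0.06 -0.06  0.  ] [ 0.241 -0.552  0.356] [ 0.232 -0.045 -0.972] [-54.   6.  -0. -10. -74. 174.]
2 11.6 [-0.06 -0.06  0.  ] [ 0.259 -0.543  0.363] [ 0.173 -0.102 -0.98 ] [-48.   5.  -3.  -4. -71. 174.]
3 11.5 [-0.06  0.06  0.  ] [ 0.234 -0.448  0.363] [ 0.148 -0.133 -0.98 ] [-40.  -6. -16.   0. -69. 174.]
4 12.3 [ 0.06 -0.06  0.  ] [ 0.319 -0.459  0.358] [ 0.125 -0.173 -0.977] [-32.  -1. -14.   5. -66. 174.]
5 15.1 [-0.06 -0.06  0.  ] [ 0.304 -0.437  0.341] [ 0.093 -0.244 -0.965] [-27.  -5. -23.  12. -62. 174.]
6 18.7 [-0.06 -0.06  0.  ] [ 0.283 -0.42   0.317] [ 0.068 -0.314 -0.947] [-23.  -9. -32.  18. -57. 174.]
7 22.8 [-0.   -0.08  0.  ] [ 0.31  -0.439  0.28 ] [ 0.051 -0.384 -0.922] [-21.  -5. -38.  27. -49. 174.]
8 26.8 [-0.06 -0.06  0.  ] [ 0.278 -0.455  0.23 ] [ 0.041 -0.448 -0.893] [-26.  -5. -50.  39. -38. 174.]
[0.4, -0.5, 0.3] 1 rollsteps -6 21.2 [ 0.4091 -0.4913  0.304
[... 1280 characters left out ...]
2. -174.]
2 13.0 [-0.06  0.06  0.  ] [0.506 0.398 0.347] [ 0.154  0.163 -0.974] [  57.    7.   -5.    3.  -65. -174.]
3 13.0 [ 0.06 -0.06  0.  ] [0.57  0.334 0.347] [ 0.147  0.17  -0.974] [  47.    9.   -2.   -1.  -66. -174.]
4 13.3 [-0.   -0.08  0.  ] [0.583 0.237 0.345] [ 0.136  0.186 -0.973] [  38.    7.   -3.   -4.  -67. -174.]
5 16.0 [-0.06  0.06  0.  ] [0.574 0.215 0.326] [ 0.097  0.258 -0.961] [  33.    7.   -4.  -10.  -67. -174.]
6 19.8 [-0.06  0.06  0.  ] [0.555 0.193 0.297] [ 0.067  0.331 -0.941] [  28.    6.   -7.  -17.  -66. -174.]
7 23.9 [-0.06  0.06  0.  ] [0.526 0.177 0.258] [ 0.046  0.403 -0.914] [  23.    5.  -11.  -23.  -63. -174.]
real	0m13.918s
user	0m13.645s
sys	0m0.152s
```

```bash
cat > g4.py <<'E'
from greedy2 import *
j0=ctrl.get_obs()["joint_pos"]
dirs=[np.zeros(3)]+[np.array([np.cos(a),np.sin(a),0])*.08 for a in np.radians(range(0,360,45))]
for way in ([[.3,-.5,.3],[.1,-.55,.3]],[[.3,-.5,.3],[.1,-.6,.3],[-.1,-.6,.3]]):
    j=j0.copy()
    for t in way:
        for k in range(6):
            v=np.array(t)-fk(j,P0)[0]; n=np.linalg.norm(v); j=stepr(j,v*min(1,.08/n),0)
    print(way[-1],tilt(fk(j,P0)[1]).round(1),fk(j,P0)[0],fk(j,P0)[1][:,2].round(3),j.round(0))
    for k in range(11):
        c=[]
        for ro in (-.2,0):
          for d in dirs:
            x=stepr(j,d,ro); q,m=fk(x,P0)
            if q[1]<-.35 and q[0]<.3 and abs(q[2]-.35)<.12: c.append((tilt(m),d,x,q,ro))
        if not c: break
        c.sort(key=lambda s:s[0]); s=c[0]; j=s[2]; print(k,s[0].round(1),s[1].round(2),s[4],s[3].round(3),fk(j,P0)[1][:,2].round(3),j.round(0))
E
time python3 g4.py
```

```text
[0.1, -0.55, 0.3] 21.8 [ 0.1  -0.55  0.3 ] [ 0.369  0.043 -0.928] [-75.   9.  -1. -22. -78. 165.]
0 19.6 [-0.08  0.    0.  ] -0.2 [ 0.069 -0.541  0.321] [ 0.334  0.036 -0.942] [-77.   7.  -1. -20. -80. 174.]
1 15.7 [-0.08  0.    0.  ] -0.2 [ 0.083 -0.509  0.349] [ 0.27   0.012 -0.963] [-71.   2.  -4. -15. -80. 174.]
2 12.1 [-0.06 -0.06  0.  ] -0.2 [ 0.115 -0.524  0.368] [ 0.208 -0.02  -0.978] [-64.   2.  -2. -10. -79. 174.]
3 9.2 [-0.06 -0.06  0.  ] -0.2 [ 0.144 -0.528  0.378] [ 0.147 -0.062 -0.987] [-58.   2.  -4.  -5. -77. 174.]
4 8.2 [-0.06 -0.06  0.  ] 0 [ 0.126 -0.563  0.381] [ 0.118 -0.078 -0.99 ] [-60.   4.  -1.  -4. -78. 174.]
5 7.5 [-0.06 -0.06  0.  ] 0 [ 0.108 -0.6    0.383] [ 0.09  -0.094 -0.992] [-63.   7.   2.  -2. -78. 174.]
6 7.1 [-0.06 -0.06  0.  ] 0 [ 0.088 -0.639  0.384] [ 0.062 -0.107 -0.992] [-65.  11.   6.  -1. -78. 174.]
7 7.1 [-0.   -0.08  0.  ] 0 [ 0.104 -0.713  0.384] [ 0.051 -0.112 -0.992] [-66.  18.  15.  -0. -80. 174.]
8 7.1 [0.   0.08 0.  ] 0 [ 0.104 -0.633  0.384] [ 0.051 -0.112 -0.992] [-63.  10.   5.   0. -77. 170.]
9 7.1 [0.   0.08 0.  ] 0 [ 0.104 -0.
[... 783 characters left out ...]
99] [-69.  -1.  -9.  -1. -80. 174.]
5 2.1 [-0.   -0.08  0.  ] 0 [ 0.006 -0.571  0.372] [ 0.012 -0.035 -0.999] [-70.   6.  -1.   0. -81. 174.]
6 2.1 [0.   0.08 0.  ] 0 [ 0.006 -0.491  0.372] [ 0.012 -0.035 -0.999] [-66.  -2. -10.   0. -80. 170.]
7 2.1 [0.06 0.06 0.  ] 0 [ 0.062 -0.435  0.372] [ 0.012 -0.035 -0.999] [-55.  -8. -15.   1. -81. 159.]
8 2.1 [0.06 0.06 0.  ] 0 [ 0.119 -0.378  0.372] [ 0.012 -0.035 -0.999] [-43. -12. -19.   1. -82. 146.]
9 2.1 [0.08 0.   0.  ] 0 [ 0.199 -0.378  0.372] [ 0.013 -0.035 -0.999] [-34.  -9. -16.   1. -81. 138.]
10 2.1 [0.08 0.   0.  ] 0 [ 0.279 -0.378  0.372] [ 0.013 -0.035 -0.999] [-28.  -4. -12.   1. -80. 132.]
real	0m18.494s
user	0m18.276s
sys	0m0.170s
```

```bash
python3 - <<'E'
from h import *
wsnap("w9"); Rt,p=pose(); print(p)
for t in ([.36,-.32,.25],[.3,-.5,.3],[.1,-.6,.3],[-.12,-.6,.3]): print(t,off(Rt,p,t))
E
```

```text
[ 0.3725 -0.2934  0.1719]
[0.36, -0.32, 0.25] [ 19.4  21.5 -78.3]
[0.3, -0.5, 0.3] [  -1.   201.1 -154.7]
[0.1, -0.6, 0.3] [-176.8  315.  -232.9]
[-0.12, -0.6, 0.3] [-380.6  330.8 -314.2]
```

>>> jog_arm:
  motion:
    - {"offset": [10, 10, -40], "roll": 0, "hand": 60}
    - {"offset": [19, 21, -78], "roll": 0, "hand": 60}
    - {"offset": [15, 60, -95], "roll": 0, "hand": 60}
    - {"offset": [10, 98, -112], "roll": 0, "hand": 60}
    - {"offset": [5, 136, -128], "roll": 0, "hand": 60}
    - {"offset": [1, 172, -143], "roll": 0, "hand": 60}
    - {"offset": [-10, 205, -160], "roll": 0, "hand": 60}
    - {"offset": [-40, 228, -174], "roll": 0, "hand": 60}
    - {"offset": [-70, 248, -187], "roll": 0, "hand": 60}
    - {"offset": [-100, 268, -200], "roll": 0, "hand": 60}
    - {"offset": [-135, 290, -215], "roll": 0, "hand": 60}
    - {"offset": [-170, 310, -230], "roll": 0, "hand": 60}
    - {"offset": [-208, 318, -245], "roll": 0, "hand": 60}
    - {"offset": [-245, 321, -260], "roll": 0, "hand": 60}
    - {"offset": [-283, 324, -275], "roll": 0, "hand": 60}
    - {"offset": [-320, 327, -290], "roll": 0, "hand": 60}
    - {"offset": [-355, 329, -304], "roll": 0, "hand": 60}
    - {"offset": [-380, 331, -314], "roll": 0, "hand": 60}
    - {"offset": [-380, 331, -314], "roll": 0, "hand": 60}

```text
clock: 19.73
tool_pos: [-0.0668, -0.6081, 0.3238]
orientation: [-174.2, -19.0, -9.5]
force: [0.6, -1.3, 0.1]
opening: 0.06
```

```bash
cat > nx.py <<'E'
from greedy2 import *
o=ctrl.get_obs(); j=o["joint_pos"]; p,M=fk(j,P0); print(o["clock"],p,M[:,2].round(3),tilt(M).round(2),j.round(1))
E
python3 nx.py; python3 - <<'E'
from greedy2 import *
j=ctrl.get_obs()["joint_pos"]
dirs=[np.zeros(3)]+[np.array([np.cos(a),np.sin(a),0])*.08 for a in np.radians(range(0,360,45))]
for k in range(6):
    c=[]
    for ro in (-.2,0):
      for d in dirs:
        x=stepr(j,d,ro); q,m=fk(x,P0)
        if q[1]<-.35: c.append((tilt(m),d,x,q,ro))
    c.sort(key=lambda s:s[0]); s=c[0]; M=fk(j,P0)[1]; j=s[2]; print(k,s[0].round(1),(s[1]@M*1000).round(0),s[4],s[3].round(3),fk(j,P0)[1][:,2].round(3),j.round(0))
E
```

```text
19.7333 [-0.0668 -0.6081  0.3239] [ 0.336  0.046 -0.941] 19.85 [-90.9  16.6  11.4 -19.6 -88.  173.6]
0 16.4 [-62. -48. -16.] -0.2 [-0.029 -0.548  0.357] [ 0.28   0.041 -0.959] [-85.   8.   5. -16. -87. 174.]
1 12.6 [-77.   2. -22.] -0.2 [-0.004 -0.529  0.383] [ 0.217  0.026 -0.976] [-79.   5.   3. -13. -87. 174.]
2 8.9 [-78.  -6. -17.] -0.2 [ 0.019 -0.495  0.399] [ 0.154  0.003 -0.988] [-72.  -0.  -1.  -9. -86. 174.]
3 5.7 [-66.  45.  -9.] -0.2 [ 0.056 -0.508  0.407] [ 0.095 -0.027 -0.995] [-65.  -0.  -2.  -4. -85. 174.]
4 4.4 [-71.  36.  -4.] -0.2 [ 0.089 -0.51   0.407] [ 0.037 -0.066 -0.997] [-58.  -1.  -5.   0. -82. 174.]
5 4.4 [ 34. -72.  -5.] 0 [ 0.089 -0.43   0.407] [ 0.037 -0.066 -0.997] [-52.  -9. -12.   1. -83. 167.]
```

>>> jog_arm:
  motion:
    - {"offset": [-78, 0, -20], "roll": -0.12, "hand": 60}
    - {"offset": [-78, 0, -20], "roll": -0.2, "hand": 60}

```text
clock: 19.9
tool_pos: [-0.0551, -0.6043, 0.346]
orientation: [-176.0, -15.6, -5.0]
force: [0.4, -0.3, 0.1]
opening: 0.0603
```

>>> jog_arm:
  motion:
    - {"offset": [-78, 0, -20], "roll": -0.12, "hand": 60}
    - {"offset": [-78, 0, -20], "roll": -0.2, "hand": 60}

```text
clock: 20.07
tool_pos: [-0.0403, -0.5972, 0.367]
orientation: [-177.7, -12.1, -0.4]
force: [0.8, -0.6, 1.2]
opening: 0.0601
```

```bash
python3 nx.py
```

```text
20.0667 [-0.0403 -0.5972  0.367 ] [ 0.209  0.039 -0.977] 12.29 [-83.3  12.7  10.3 -12.3 -88.5 173.6]
```

>>> jog_arm:
  motion:
    - {"offset": [-78, 0, -15], "roll": -0.12, "hand": 60}
    - {"offset": [-78, 0, -15], "roll": -0.2, "hand": 60}

```text
clock: 20.23
tool_pos: [-0.0249, -0.5862, 0.3801]
orientation: [-179.2, -8.3, 4.2]
force: [0.3, -1.0, -0.3]
opening: 0.06
```

>>> jog_arm:
  motion:
    - {"offset": [-78, 0, -10], "roll": -0.12, "hand": 60}
    - {"offset": [-78, 0, -10], "roll": -0.2, "hand": 60}

```text
clock: 20.4
tool_pos: [-0.01, -0.5715, 0.386]
orientation: [179.5, -4.3, 9.0]
force: [0.3, -0.5, -0.3]
opening: 0.0603
```

```bash
python3 nx.py
```

```text
20.4 [-0.01   -0.5715  0.386 ] [ 0.075  0.004 -0.997] 4.33 [-74.3   7.6   4.   -4.2 -85.4 173.6]
```

>>> jog_arm:
  motion:
    - {"offset": [-78, 0, -5], "roll": -0.12, "hand": 60}
    - {"offset": [-78, 0, -5], "roll": -0.2, "hand": 60}

```text
clock: 20.57
tool_pos: [0.0028, -0.5546, 0.3853]
orientation: [178.5, -0.0, 14.3]
force: [-0.4, -0.4, 0.3]
opening: 0.0601
```

```bash
python3 nx.py; python3 - <<'E'
from greedy2 import *
j=ctrl.get_obs()["joint_pos"]; p,M=fk(j,P0)
for ro in (-.2,-.1,0):
  for d in ([0,0,0],[-.08,0,0],[-.04,0,0],[0,-.08,0],[0,.08,0],[-.06,.06,0],[-.06,-.06,0]):
    x=stepr(j,np.array(d),ro); print(ro,d,tilt(fk(x,P0)[1]).round(2),fk(x,P0)[1][:,2].round(3))
E
```

```text
20.5667 [ 0.0028 -0.5546  0.3853] [ 0.007 -0.026 -1.   ] 1.51 [-69.4   4.7  -1.1   0.2 -82.7 173.6]
-0.2 [0, 0, 0] 3.11 [-0.028 -0.046 -0.999]
-0.2 [-0.08, 0, 0] 4.74 [-0.056 -0.061 -0.997]
-0.2 [-0.04, 0, 0] 3.9 [-0.042 -0.053 -0.998]
-0.2 [0, -0.08, 0] 3.9 [-0.042 -0.054 -0.998]
-0.2 [0, 0.08, 0] 2.3 [-0.014 -0.038 -0.999]
-0.2 [-0.06, 0.06, 0] 3.63 [-0.038 -0.051 -0.998]
-0.2 [-0.06, -0.06, 0] 4.96 [-0.059 -0.063 -0.996]
-0.1 [0, 0, 0] 2.07 [-0.012 -0.034 -0.999]
-0.1 [-0.08, 0, 0] 3.53 [-0.04  -0.047 -0.998]
-0.1 [-0.04, 0, 0] 2.75 [-0.026 -0.041 -0.999]
-0.1 [0, -0.08, 0] 2.62 [-0.023 -0.04  -0.999]
-0.1 [0, 0.08, 0] 1.62 [ 0.001 -0.028 -1.   ]
-0.1 [-0.06, 0.06, 0] 2.63 [-0.023 -0.04  -0.999]
-0.1 [-0.06, -0.06, 0] 3.6 [-0.041 -0.047 -0.998]
0 [0, 0, 0] 1.51 [ 0.007 -0.026 -1.   ]
0 [-0.08, 0, 0] 2.42 [-0.022 -0.036 -0.999]
0 [-0.04, 0, 0] 1.81 [-0.007 -0.031 -1.   ]
0 [0, -0.08, 0] 1.68 [-0.003 -0.029 -1.   ]
0 [0, 0.08, 0] 1.51 [ 0.007 -0.026 -1.   ]
0 [-0.06, 0.06, 0] 1.8 [-0.007 -0.031 -1.   ]
0 [-0.06, -0.06, 0] 2.39 [-0.022 -0.036 -0.999]
```

```bash
python3 - <<'E'
from kin import *
q=[.4248,-.3009,-.0961]; R0,p=pose(); g=w(q,G)[0]; ro=rollto(R0,w([0,0,q[2]],Y)[0]); Rt=R0@R.from_euler('z',ro).as_matrix()
print("roll",ro,g)
for h in (.12,.065):
    t=g-.008*-Rt[:,2]*1-0+np.array([0,0,h]); x,e,a=ik(t,Rt); print(h,t,off(R0,p,t),x.round(0),round(e,1))
E
```

```text
roll 0.3451525393066248 [ 0.4357 -0.302   0.134 ]
0.12 [ 0.4358 -0.3022  0.246 ] [ 481.8 -141.6  135.6] [-13.   6. -18.   1. -65.  96.] 0.0
0.065 [ 0.4358 -0.3022  0.191 ] [ 481.8 -143.1  190.6] [-13.   8. -23.   2. -58.  96.] 0.0
```

>>> jog_arm:
  motion:
    - {"offset": [482, -142, 135], "roll": 0.345, "hand": 87}
    - {"offset": [482, -142, 135], "roll": 0.345, "hand": 87}
    - {"offset": [482, -142, 135], "roll": 0.345, "hand": 87}
    - {"offset": [482, -142, 135], "roll": 0.345, "hand": 87}
    - {"offset": [482, -142, 135], "roll": 0.345, "hand": 87}
    - {"offset": [482, -142, 135], "roll": 0.345, "hand": 87}
    - {"offset": [482, -142, 135], "roll": 0.345, "hand": 87}
    - {"offset": [482, -142, 135], "roll": 0.345, "hand": 87}
    - {"offset": [482, -142, 135], "roll": 0.345, "hand": 87}
    - {"offset": [482, -142, 135], "roll": 0.345, "hand": 87}
    - {"offset": [482, -142, 135], "roll": 0.345, "hand": 87}
    - {"offset": [482, -142, 135], "roll": 0.345, "hand": 87}
    - {"offset": [482, -142, 135], "roll": 0.345, "hand": 87}
    - {"offset": [482, -143, 190], "roll": 0.345, "hand": 87.6}
    - {"offset": [482, -143, 190], "roll": 0.345, "hand": 87.6}
    - {"offset": [482, -143, 190], "roll": 0.345, "hand": 87.6}
    - {"offset": [482, -143, 190], "roll": 0.345, "hand": 87.6}

```text
clock: 21.98
tool_pos: [0.4365, -0.3035, 0.1925]
orientation: [178.7, -0.5, -5.7]
force: [0.3, -0.1, 1.0]
opening: 0.0878
```

```bash
python3 nx.py; python3 - <<'E'
from h import *
wsnap("w10"); W=cam("w10"); q=[.4248,-.3009,-.0961]
Rt,p=pose(); print(off(Rt,p,w(q,G)[0]))
e=G+.02*F
pr=proj(W,w(q,[e+.042*Y,e-.042*Y,e+.042*Y+.005*N,e-.042*Y+.005*N,G-.062*F+.042*Y+.005*N,G-.062*F-.042*Y+.005*N])); print(pr.round(1).tolist())
im=cv2.imread("pics/w10.png"); a=cv2.resize(im,(800,600),interpolation=cv2.INTER_CUBIC)
b=cv2.imread("pics/w9.png")[150:310,240:440]
a[440:600,300:500]=b   # inset covers the gripper bar
cv2.imwrite("pics/m2.png",a)
E
```

```text
21.9833 [ 0.4366 -0.3034  0.1924] [ 0.007 -0.023 -1.   ] 1.4 [-12.8   8.4 -22.5   1.4 -58.3  96.3]
[-2.2 -3.3 59.6]
[[227.9, 303.1], [398.6, 301.2], [226.3, 297.8], [400.2, 295.8], [242.5, 181.1], [380.9, 180.2]]
```

View pics/m2.png

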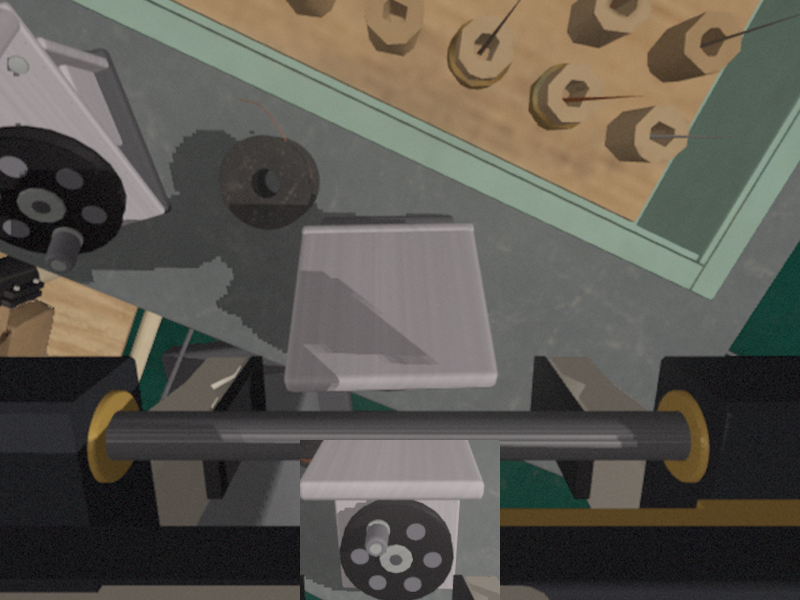

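The view shows B's knob in the upper half (inset: knob above the hub) and A's knob down. The flange lies between the fingers, about 3.5 mm to the tool's −y side, and matches the prediction within a pixel or two.

>>> jog_arm:
  motion:
    - {"offset": [-2.2, -3.6, 0], "roll": 0, "hand": 87.6}
    - {"offset": [-2.2, -3.6, 15], "roll": 0, "hand": 87.6}
    - {"offset": [-2.2, -3.6, 25], "roll": 0, "hand": 87.6}
    - {"offset": [-2.2, -3.6, 30], "roll": 0, "hand": 87.6}
    - {"offset": [-2.2, -3.6, 34], "roll": 0, "hand": 87.6}
    - {"offset": [-2.2, -3.6, 38], "roll": 0, "hand": 87.6}

```text
clock: 22.53
tool_pos: [0.4347, -0.3016, 0.1546]
orientation: [178.7, -0.6, -5.8]
force: [0.1, -0.1, -0.5]
opening: 0.0875
```

```bash
python3 st.py; python3 -c "
from h import *
Rt,p=pose(); print(off(Rt,p,w([.4248,-.3009,-.0961],G)[0]))"
```

```text
22.5333 [ 0.4347 -0.3016  0.1546] [178.6942  -0.6483  -5.8   ] [-12.5898  10.2854 -25.8387   1.5259 -53.0875  95.8744] [ 0.0614 -0.1483 -0.4777]
[ 0.8 -0.2 20.6]
```

>>> jog_arm:
  motion:
    - {"offset": [0.5, 0, 8], "roll": 0, "hand": 87.6}
    - {"offset": [0.5, 0, 16], "roll": 0, "hand": 87.6}
    - {"offset": [0.5, 0, 23], "roll": 0, "hand": 87.6}
    - {"offset": [0.5, 0, 28], "roll": 0, "hand": 87.6}
    - {"offset": [0.5, 0, 28], "roll": 0, "hand": 80}
    - {"offset": [0.5, 0, 28], "roll": 0, "hand": 60}
    - {"offset": [0.5, 0, 28], "roll": 0, "hand": 60}
    - {"offset": [0.5, 0, 28], "roll": 0, "hand": 60}
    - {"offset": [0.5, 0, 28], "roll": 0, "hand": 60}

```text
clock: 23.28
tool_pos: [0.435, -0.3018, 0.1261]
orientation: [178.7, -0.6, -5.8]
force: [0.3, -0.4, -8.4]
opening: 0.084
```

>>> jog_arm:
  motion:
    - {"offset": [0, 0, -5], "roll": 0, "hand": 60}
    - {"offset": [0, 0, -10], "roll": 0, "hand": 60}
    - {"offset": [0, 0, -15], "roll": 0, "hand": 60}
    - {"offset": [0, 0, -20], "roll": 0, "hand": 60}
    - {"offset": [0, 0, -20], "roll": 0, "hand": 60}

```text
clock: 23.7
tool_pos: [0.4358, -0.3018, 0.148]
orientation: [178.7, -0.7, -5.8]
force: [-0.5, 0.9, -8.0]
opening: 0.0838
```

```bash
python3 st.py; python3 - <<'E'
from h import *
wsnap("w11"); a=cv2.imread("pics/w10.png"); 
E
```

```text
23.7 [ 0.4358 -0.3018  0.148 ] [178.6762  -0.7338  -5.7739] [-12.5854  10.7428 -26.2731   1.5554 -52.1086  95.8571] [-0.4825  0.9327 -8.0192]
```

```bash
python3 - <<'E'
from kin import *
R0,p=pose(); ro=-1.016; Rt=R0@R.from_euler('z',ro).as_matrix(); print(R.from_matrix(Rt).as_euler('xyz',degrees=True))
for t in ([.4358,-.302,.37],[.518,.3985,.37],[.518,.3985,.20]): x,e,a=ik(np.array(t),Rt); print(t,off(R0,p,t),x.round(0),round(e,1))
for f in np.linspace(0,1,6):
    t=np.array([.4358,-.302,.37])*(1-f)+f*np.array([.518,.3985,.37]); Rf=R0@R.from_euler('z',ro*f).as_matrix(); x,e,a=ik(t,Rf); print(f,x.round(0),round(e,1))
E
```

```text
[178.7031   0.7311  52.4093]
[0.4358, -0.302, 0.37] [   3.     5.4 -222.5] [-13.   3.  -6.   1. -81. 155.] 0.0
[0.518, 0.3985, 0.37] [  14.1 -699.6 -238.5] [ 55.  16.  10.   1. -85.  87.] 0.0
[0.518, 0.3985, 0.2] [  12.  -703.5  -68.5] [ 55.  20.  -5.   1. -65.  86.] 0.0
0.0 [-13.   3.  -6.   1. -81.  97.] 0.0
0.2 [  5.  -2. -11.   1. -81.  91.] 0.0
0.4 [ 23.  -3. -12.   2. -82.  85.] 0.0
0.6000000000000001 [ 37.   0.  -8.   1. -82.  81.] 0.0
0.8 [ 48.   7.  -1.   1. -83.  83.] 0.0
1.0 [ 55.  16.  10.   1. -85.  87.] 0.0
```

>>> jog_arm:
  motion:
    - {"offset": [0, 0, -15], "roll": 0, "hand": 60}
    - {"offset": [0, 0, -35], "roll": 0, "hand": 60}
    - {"offset": [0, 0, -60], "roll": 0, "hand": 60}
    - {"offset": [0, 0, -85], "roll": 0, "hand": 60}
    - {"offset": [0, 0, -110], "roll": 0, "hand": 60}
    - {"offset": [0, 0, -135], "roll": 0, "hand": 60}
    - {"offset": [0, 0, -160], "roll": 0, "hand": 60}
    - {"offset": [0, 0, -185], "roll": 0, "hand": 60}
    - {"offset": [0, 0, -205], "roll": 0, "hand": 60}
    - {"offset": [0, 0, -218], "roll": 0, "hand": 60}
    - {"offset": [0, 0, -222], "roll": 0, "hand": 60}

```text
clock: 24.67
tool_pos: [0.4338, -0.2966, 0.3707]
orientation: [178.7, -0.8, -5.8]
force: [0.1, -0.6, -6.7]
opening: 0.084
```

```bash
python3 st.py; python3 - <<'E'
from h import *
wsnap("w12"); a=cv2.imread("pics/w11.png"); b=cv2.imread("pics/w12.png")
W=cam("w12");K=W[0]
# shift of the held unit's flange patch between the frames
for (y0,y1,x0,x1) in ((185,300,250,375),):
    r=cv2.matchTemplate(b[y0-15:y1+15,x0-15:x1+15],a[y0:y1,x0:x1],cv2.TM_CCOEFF_NORMED); print(cv2.minMaxLoc(r))
Rt,p=pose(); print([(t,off(Rt,p,t)) for t in ([.518,.3985,.37],)],p)
E
```

```text
24.6667 [ 0.4338 -0.2966  0.3707] [178.6609  -0.8119  -5.7842] [-12.0245   1.9556  -6.301    1.2591 -80.7929  96.0396] [ 0.0529 -0.566  -6.6841]
(0.1541782021522522, 0.9646740555763245, (0, 26), (16, 13))
[([0.518, 0.3985, 0.37], array([  13.9, -699.7,  -15.9]))] [ 0.4337 -0.2964  0.37  ]
```

>>> jog_arm:
  motion:
    - {"offset": [0, -12, 0], "roll": -0.03, "hand": 60}
    - {"offset": [1, -32, -1], "roll": -0.08, "hand": 60}
    - {"offset": [1, -60, -1], "roll": -0.14, "hand": 60}
    - {"offset": [2, -92, -2], "roll": -0.2, "hand": 60}
    - {"offset": [3, -126, -3], "roll": -0.26, "hand": 60}
    - {"offset": [3, -160, -4], "roll": -0.32, "hand": 60}
    - {"offset": [4, -194, -4], "roll": -0.38, "hand": 60}
    - {"offset": [5, -228, -5], "roll": -0.44, "hand": 60}
    - {"offset": [5, -262, -6], "roll": -0.5, "hand": 60}
    - {"offset": [6, -296, -7], "roll": -0.56, "hand": 60}
    - {"offset": [7, -330, -8], "roll": -0.62, "hand": 60}
    - {"offset": [7, -364, -8], "roll": -0.68, "hand": 60}
    - {"offset": [8, -398, -9], "roll": -0.74, "hand": 60}
    - {"offset": [9, -432, -10], "roll": -0.8, "hand": 60}
    - {"offset": [9, -466, -11], "roll": -0.86, "hand": 60}
    - {"offset": [10, -500, -12], "roll": -0.91, "hand": 60}
    - {"offset": [11, -530, -13], "roll": -0.95, "hand": 60}
    - {"offset": [12, -555, -14], "roll": -0.98, "hand": 60}
    - {"offset": [12, -572, -15], "roll": -1.0, "hand": 60}
    - {"offset": [12, -580, -16], "roll": -1.016, "hand": 60}

```text
clock: 26.38
tool_pos: [0.5031, 0.2821, 0.3691]
orientation: [178.9, 0.9, 52.6]
force: [1.2, 0.0, -8.6]
opening: 0.0841
```

```bash
python3 st.py; python3 - <<'E'
from h import *
wsnap("w13"); a=cv2.imread("pics/w12.png"); b=cv2.imread("pics/w13.png")
y0,y1,x0,x1=185,300,250,375
r=cv2.matchTemplate(b[y0-15:y1+15,x0-15:x1+15],a[y0:y1,x0:x1],cv2.TM_CCOEFF_NORMED); print(cv2.minMaxLoc(r))
Rt,p=pose(); print([(t,off(Rt,p,t)) for t in ([.518,.3985,.37],[.518,.3985,.2])],p)
from plant import cams
s=cams.snapshot("scene"); cv2.imwrite("pics/s1.png",s["img"][:,:,::-1])
E
```

```text
26.3833 [0.5031 0.2821 0.3691] [178.8632   0.9317  52.588 ] [ 49.4994   8.3061   0.614    1.1938 -83.1784  92.9471] [ 1.2076  0.04   -8.6261]
(-0.24973894655704498, 0.4708389341831207, (30, 30), (15, 11))
[([0.518, 0.3985, 0.37], array([101.3, -58.8,  -3.4])), ([0.518, 0.3985, 0.2], array([104. , -62.2, 166.5]))] [0.5033 0.2822 0.3694]
```

>>> jog_arm:
  motion:
    - {"offset": [12, -7, 0], "roll": 0, "hand": 60}
    - {"offset": [35, -20, -1], "roll": 0, "hand": 60}
    - {"offset": [63, -37, -2], "roll": 0, "hand": 60}
    - {"offset": [87, -51, -3], "roll": 0, "hand": 60}
    - {"offset": [99, -58, -3], "roll": 0, "hand": 60}
    - {"offset": [101, -59, 5], "roll": 0, "hand": 60}
    - {"offset": [101.5, -59.5, 25], "roll": 0, "hand": 60}
    - {"offset": [102, -60, 50], "roll": 0, "hand": 60}
    - {"offset": [102.5, -60.5, 80], "roll": 0, "hand": 60}
    - {"offset": [103, -61, 110], "roll": 0, "hand": 60}
    - {"offset": [103.5, -61.5, 135], "roll": 0, "hand": 60}
    - {"offset": [104, -62, 152], "roll": 0, "hand": 60}
    - {"offset": [104, -62, 160], "roll": 0, "hand": 60}
    - {"offset": [104, -62, 160], "roll": 0, "hand": 60}

```text
clock: 27.65
tool_pos: [0.5186, 0.3942, 0.2064]
orientation: [178.8, 1.0, 52.3]
force: [0.3, -0.4, -8.7]
opening: 0.0837
```

```bash
python3 st.py; python3 - <<'E'
from h import *
Rt,p=pose(); print([(t,off(Rt,p,t)) for t in ([.518,.3985,.135],[.518,.3985,.128])],p)
# carton check from the first top picture: tan mask, rectangle of its rim
t=cv2.imread("pics/top0.png"); T=cam("top0"); hsv=cv2.cvtColor(t,cv2.COLOR_BGR2HSV)
m=np.zeros(t.shape[:2],np.uint8); r=hsv[225:310,155:240]; m[225:310,155:240]=((r[...,0]>15)&(r[...,0]<32)&(r[...,1]>50)&(r[...,2]>70)).astype(np.uint8)*255
c=max(cv2.findContours(m,cv2.RETR_EXTERNAL,cv2.CHAIN_APPROX_NONE)[0],key=cv2.contourArea)
C=np.array([ray(T,k,.056)[:2] for k in cv2.boxPoints(cv2.minAreaRect(c))]); print(cv2.contourArea(c),C,C.mean(0),[np.linalg.norm(C[i]-C[i-1]).round(4) for i in range(4)])
E
```

```text
27.65 [0.5186 0.3942 0.2064] [178.8109   1.0323  52.3461] [ 55.0316  19.9043  -4.9553   1.2451 -66.2323  86.8125] [ 0.3212 -0.3653 -8.7049]
[([0.518, 0.3985, 0.135], array([ 4.3, -4.6, 71.3])), ([0.518, 0.3985, 0.128], array([ 4.5, -4.7, 78.3]))] [0.5186 0.3942 0.2064]
2588.5 [[0.5098 0.4954]
 [0.6141 0.4189]
 [0.5131 0.2874]
 [0.4107 0.3643]] [0.512  0.3915] [np.float64(0.1643), np.float64(0.1293), np.float64(0.1658), np.float64(0.1281)]
```

>>> jog_arm:
  motion:
    - {"offset": [4.4, -4.6, 5], "roll": 0, "hand": 60}
    - {"offset": [4.4, -4.6, 20], "roll": 0, "hand": 60}
    - {"offset": [4.4, -4.6, 38], "roll": 0, "hand": 60}
    - {"offset": [4.4, -4.6, 54], "roll": 0, "hand": 60}
    - {"offset": [4.4, -4.6, 64], "roll": 0, "hand": 60}
    - {"offset": [4.4, -4.6, 70], "roll": 0, "hand": 60}
    - {"offset": [4.4, -4.6, 73], "roll": 0, "hand": 60}
    - {"offset": [4.4, -4.6, 75], "roll": 0, "hand": 60}
    - {"offset": [4.4, -4.6, 75], "roll": 0, "hand": 60}

```text
clock: 28.4
tool_pos: [0.5194, 0.4011, 0.1342]
orientation: [178.8, 0.7, 52.4]
force: [0.2, -0.2, -8.0]
opening: 0.084
```

```bash
python3 st.py
```

```text
28.4 [0.5194 0.4011 0.1342] [178.7901   0.7103  52.4187] [ 55.3536  23.4558  -9.6786   1.3874 -57.6445  86.3221] [ 0.1878 -0.1785 -7.9865]
```

>>> jog_arm:
  motion:
    - {"offset": [0, 0, 2], "roll": 0, "hand": 60}
    - {"offset": [0, 0, 4], "roll": 0, "hand": 60}
    - {"offset": [0, 0, 4], "roll": 0, "hand": 60}

```text
clock: 28.65
tool_pos: [0.5192, 0.4007, 0.1298]
orientation: [178.8, 0.7, 52.4]
force: [0.1, -0.0, -7.1]
opening: 0.084
```

>>> jog_arm:
  motion:
    - {"offset": [0, 0, 1], "roll": 0, "hand": 60}
    - {"offset": [0, 0, 2], "roll": 0, "hand": 60}
    - {"offset": [0, 0, 2], "roll": 0, "hand": 60}

```text
clock: 28.9
tool_pos: [0.5201, 0.4016, 0.129]
orientation: [178.8, 0.6, 52.4]
force: [1.0, 1.7, -1.1]
opening: 0.0838
```

>>> jog_arm:
  motion:
    - {"offset": [0, 0, 0.5], "roll": 0, "hand": 60}
    - {"offset": [0, 0, 0.5], "roll": 0, "hand": 87.6}
    - {"offset": [0, 0, 0.5], "roll": 0, "hand": 87.6}
    - {"offset": [0, 0, 0.5], "roll": 0, "hand": 87.6}
    - {"offset": [0, 0, 0.5], "roll": 0, "hand": 87.6}
    - {"offset": [0, 0, 0.5], "roll": 0, "hand": 87.6}

```text
clock: 29.4
tool_pos: [0.5194, 0.4003, 0.1275]
orientation: [178.8, 0.8, 52.4]
force: [3.6, -0.5, 2.0]
opening: 0.0876
```

```bash
python3 st.py
```

```text
29.4 [0.5194 0.4003 0.1275] [178.769    0.7629  52.4132] [ 55.319   23.7973 -10.1377   1.4215 -56.8974  86.3174] [ 3.5612 -0.5308  2.0334]
```

>>> jog_arm:
  motion:
    - {"offset": [0, 0, -4], "roll": 0, "hand": 87.6}
    - {"offset": [0, 0, -8], "roll": 0, "hand": 87.6}
    - {"offset": [0, 0, -14], "roll": 0, "hand": 87.6}
    - {"offset": [0, 0, -20], "roll": 0, "hand": 87.6}

```text
clock: 29.73
tool_pos: [0.5185, 0.4007, 0.1473]
orientation: [178.8, 0.8, 52.4]
force: [1.4, -0.5, -1.0]
opening: 0.0878
```

```bash
python3 st.py
```

```text
29.7333 [0.5185 0.4007 0.1473] [178.8161   0.8454  52.3991] [ 55.3835  22.7861  -8.8321   1.3239 -59.2944  86.3392] [ 1.3636 -0.5288 -0.9955]
```

>>> jog_arm:
  motion:
    - {"offset": [0, 0.5, -6], "roll": 0, "hand": 87.6}
    - {"offset": [0, 0.5, -14], "roll": 0, "hand": 87.6}
    - {"offset": [0, 0.5, -25], "roll": 0, "hand": 87.6}
    - {"offset": [0, 0.5, -50], "roll": 0, "hand": 87.6}
    - {"offset": [0, 0.5, -85], "roll": 0, "hand": 87.6}
    - {"offset": [0, 0.5, -125], "roll": 0, "hand": 87.6}
    - {"offset": [0, 0.5, -150], "roll": 0, "hand": 87.6}
    - {"offset": [0, 0.5, -150], "roll": 0, "hand": 87.6}

```text
clock: 30.4
tool_pos: [0.5199, 0.4061, 0.3059]
orientation: [178.7, 0.1, 52.5]
force: [0.1, 0.8, 0.0]
opening: 0.0874
```

```bash
python3 st.py; python3 - <<'E'
from h import *
import time
wsnap("w14"); W=cam("w14"); b=cv2.imread("pics/w14.png")
# check pose of the unit in the carton: where its flange should be if it stands upright at the planned place
th=np.radians(52.4); g=np.array([.5190,.4005]); q=[*(g-.011*np.array([np.cos(th),np.sin(th)])),th]
L=lambda P:w(q,P)+[0,0,.002]
e=G+.02*F
P=[e+.042*Y+.005*N,e-.042*Y+.005*N,G-.062*F-.042*Y+.005*N,G-.062*F+.042*Y+.005*N]
pr=proj(W,L(P)); print("unit",q,pr.round(0).tolist())
m=np.zeros(b.shape[:2],np.uint8); cv2.fillPoly(m,[pr.round().astype(int)],255)
# measured flange outline: light grey, low saturation
hsv=cv2.cvtColor(b,cv2.COLOR_BGR2HSV); g2=((hsv[...,1]<40)&(hsv[...,2]>110)).astype(np.uint8); g2[int(pr[:,1].max())+25:]=0
g2=cv2.morphologyEx(g2,cv2.MORPH_OPEN,np.ones((5,5)))
n,lab,st,ce=cv2.connectedComponentsWithStats(g2)
print([(s.tolist()) for s in st[1:] if s[4]>800]); 
E
```

```text
30.4 [0.5199 0.4061 0.3059] [178.7139   0.1018  52.4603] [ 55.6338  17.1376   4.03     1.3118 -77.0684  86.5321] [0.0519 0.7971 0.0459]
unit [np.float64(0.512288403197086), np.float64(0.39178481392309294), np.float64(0.9145525280450286)] [[260.0, 240.0], [373.0, 239.0], [364.0, 165.0], [266.0, 165.0]]
[[485, 104, 155, 160, 18131], [264, 157, 113, 91, 9070]]
```

>>> jog_arm:
  motion:
    - {"offset": [-30, 0, 0], "roll": 0, "hand": 87.6}
    - {"offset": [-60, 0, 0], "roll": 0, "hand": 87.6}
    - {"offset": [-90, 0, 0], "roll": 0, "hand": 87.6}
    - {"offset": [-110, 0, 0], "roll": 0, "hand": 87.6}
    - {"offset": [-110, 0, 0], "roll": 0, "hand": 87.6}
    - {"offset": [-110, 0, 0], "roll": 0, "hand": 87.6}
    - {"offset": [-110, 0, 0], "roll": 0, "hand": 87.6}
    - {"offset": [-110, 0, 0], "roll": 0, "hand": 87.6}

```text
clock: 31.12
tool_pos: [0.4512, 0.3176, 0.2984]
orientation: [178.8, 0.8, 52.4]
force: [-0.1, 0.4, 0.6]
opening: 0.0875
```

```bash
python3 - <<'E'
from h import *
wsnap("w15"); W=cam("w15"); b=cv2.imread("pics/w15.png"); gray=cv2.GaussianBlur(cv2.cvtColor(b,cv2.COLOR_BGR2GRAY),(3,3),0)
hsv=cv2.cvtColor(b,cv2.COLOR_BGR2HSV); g2=((hsv[...,1]<40)&(hsv[...,2]>110)).astype(np.uint8); g2=cv2.morphologyEx(g2,cv2.MORPH_OPEN,np.ones((5,5)))
q=[.5123,.3918,.9146]; L=lambda P,s:w(s,P)+[0,0,.002]; e=G+.02*F
P=np.array([e+.042*Y+.005*N,e-.042*Y+.005*N,e+.042*Y-.005*N,e-.042*Y-.005*N,G-.062*F-.042*Y+.005*N,G-.062*F+.042*Y+.005*N,H+.005*F,H+.038*Y,H-.038*Y,H+.038*N,H-.038*N])
print(proj(W,L(P,q)).round(0).tolist())
n,lab,st,ce=cv2.connectedComponentsWithStats(g2); print([s.tolist() for s in st[1:] if s[4]>800])
dark=((gray<60)).astype(np.uint8); dark[290:]=0; n,lab,st,ce=cv2.connectedComponentsWithStats(cv2.morphologyEx(dark,cv2.MORPH_OPEN,np.ones((5,5)))); print("dark",[(s.tolist()) for s in st[1:] if s[4]>500])
for s in (q,):
  for d in range(0,360,20):
    uv=np.vstack([proj(W,L(knob(np.radians(d),h)[None],s)) for h in (.004,.010,.016,.020)]).round().astype(int)
    print(d,[int(gray[v,u]) if 0<=v<480 and 0<=u<640 else -1 for u,v in uv],uv[-1].tolist())
E
```

```text
[[253.0, 74.0], [383.0, 74.0], [255.0, 88.0], [381.0, 88.0], [371.0, 16.0], [261.0, 15.0], [316.0, 122.0], [273.0, 119.0], [358.0, 119.0], [316.0, 80.0], [315.0, 152.0]]
[[504, 0, 136, 292, 22379], [258, 7, 129, 97, 9170], [166, 154, 37, 74, 1575], [74, 160, 79, 38, 1169], [0, 213, 56, 72, 2298], [124, 286, 71, 43, 1613], [441, 286, 72, 43, 1681], [472, 364, 44, 42, 1265], [315, 368, 34, 39, 1050], [0, 468, 438, 12, 4473]]
dark [[522, 144, 118, 105, 9420], [335, 205, 181, 57, 7482]]
0 [58, 58, 129, 129] [316, 155]
20 [61, 55, 129, 129] [325, 154]
40 [141, 60, 94, 128] [333, 150]
60 [60, 60, 60, 76] [339, 144]
80 [60, 62, 60, 61] [343, 137]
100 [143, 126, 60, 62] [344, 129]
120 [64, 84, 138, 95] [341, 122]
140 [70, 64, 63, 61] [335, 115]
160 [68, 65, 116, 176] [326, 111]
180 [76, 67, 88, 173] [316, 109]
200 [104, 136, 166, 182] [306, 111]
220 [85, 88, 94, 115] [298, 115]
240 [113, 142, 142, 84] [291, 122]
260 [141, 74, 61, 61] [288, 129]
280 [61, 60, 61, 61] [289, 137]
300 [60, 61, 87, 132] [292, 144]
320 [77, 60, 127, 129] [299, 150]
340 [61, 58, 129, 128] [307, 154]
```

```bash
cat > chk.py <<'E'
from h import *
def rows(name,q,z0):
    W=cam(name); b=cv2.imread(f"pics/{name}.png"); e=G+.02*F
    pr=proj(W,w(q,np.array([e+.005*N,e-.005*N,G-.062*F+.005*N,G-.078*F+.005*N]))+[0,0,z0])
    u=int(pr[0,0]); print(name,"pred rows edge back/front, base, base-16",pr[:,1].round(1))
    for du in (-30,20,40):
        c=b[:,u+du-4:u+du+5].mean((1)).astype(int); lo=max(0,int(pr[2,1])-22)
        print(du,[tuple(c[r].tolist()) for r in range(lo,int(pr[2,1])+14,3)],lo)
        s=cv2.Sobel(c[None].astype(np.float32).mean(2),cv2.CV_32F,1,0)[0]; k=np.argsort(-np.abs(s[lo:int(pr[1,1])+12]))[:6]+lo; print("  edges",sorted((int(i),int(s[i])) for i in k))
rows("w10",[.4248,-.3009,-.0961],0)
rows("w14",[.5123,.3918,.9146],.002)
E
python3 chk.py; python3 st.py
```

```text
w10 pred rows edge back/front, base, base-16 [296.8 307.3 180.6 163.3]
-30 [(101, 103, 101), (101, 103, 102), (100, 102, 101), (99, 100, 99), (87, 88, 87), (61, 61, 62), (60, 60, 61), (77, 76, 80), (135, 134, 140), (152, 151, 158), (128, 126, 133), (129, 128, 135)] 158
  edges [(179, 182), (180, 193), (181, 114), (311, -117), (312, -197), (313, -150)]
20 [(101, 103, 102), (100, 102, 101), (100, 103, 101), (101, 104, 102), (92, 94, 93), (63, 64, 65), (81, 81, 83), (107, 106, 112), (145, 144, 151), (133, 132, 139), (127, 126, 133), (127, 126, 132)] 158
  edges [(170, -106), (171, -108), (179, 156), (180, 113), (310, -142), (311, -106)]
40 [(102, 104, 103), (101, 104, 101), (101, 103, 101), (101, 104, 102), (97, 100, 98), (65, 66, 67), (83, 82, 84), (117, 117, 123), (151, 151, 157), (128, 127, 133), (127, 126, 133), (126, 126, 132)] 158
  edges [(171, -122), (178, 137), (179, 132), (180, 93), (184, -121), (310, -166)]
w14 pred rows edge back/front, base, base-16 [239.4 247.6 165.2 153.2]
-30 [(109, 132, 148), (109, 132, 147), (109, 133, 148), (109, 133, 148), (96, 113, 127), (137, 136, 
[... 230 characters left out ...]
49), (109, 132, 148), (109, 132, 148), (91, 105, 117), (138, 137, 145), (137, 137, 144), (137, 136, 144), (136, 136, 143), (137, 136, 144), (137, 137, 145), (137, 136, 144)] 143
  edges [(155, -168), (157, 221), (241, -288), (242, -378), (243, -217), (257, 125)]
40 [(109, 133, 149), (108, 132, 147), (109, 132, 148), (108, 132, 147), (101, 121, 135), (138, 137, 144), (137, 137, 144), (138, 137, 145), (137, 136, 144), (137, 137, 144), (138, 137, 145), (138, 138, 145)] 143
  edges [(157, 112), (233, 124), (234, 102), (240, -105), (241, -314), (242, -272)]
31.1667 [0.4513 0.3177 0.2982] [178.8033   0.8132  52.4133] [ 56.2859   7.2166  -9.6278   1.1846 -74.051   85.8015] [-0.8236  0.493  -0.0237]
```

```bash
python3 - <<'E'
from h import *
from plant import cams,ctrl
t=cams.snapshot("top")["img"][:,:,::-1]; cv2.imwrite("pics/top2.png",t); a=cv2.imread("pics/top0.png")
for n,(x0,y0,x1,y1) in {"A":(366,230,406,280),"spool":(416,256,438,278),"roll":(318,163,358,203)}.items():
    r=cv2.matchTemplate(t[y0-10:y1+10,x0-10:x1+10],a[y0:y1,x0:x1],cv2.TM_CCOEFF_NORMED); print(n,cv2.minMaxLoc(r)[1::2])
o=ctrl.get_obs(); print(o["clock"],o["force"],o["qvel"])
E
```

```text
A (0.9226608276367188, (11, 11))
spool (0.8132001757621765, (10, 9))
roll (0.997467041015625, (10, 10))
31.2167 [ 0.672   0.3809 -0.5819] [-0.0125 -0.0109 -0.1648 -0.0791 -0.0464 -0.0291]
```

```bash
python3 -c "
from plant import order
print(order.close_job())"
```

```text
the job is handed in; nothing more can be done
None
```

The job is handed in. The binding unit stands in the carton and the free-running one is still in its place on the table. The clock was at about 31 s of the 72 s allowed, and no verdict is reported.

**What I did**
- **Spinning the wheels:** With the tool pointing straight down, the gripper's body would have hit the leaning flange when the knob was at the top. I leaned the tool about 22° by pressing against the arm's reach limit in free air. I then gripped each knob and carried it round to about 25° past the top.
- **Which one binds:** The left unit's wheel ran back down by itself. The right unit's knob stayed up, so the right unit is the binding one.
- **Moving it:** I brought the tool back to within 1.5° of vertical and gripped the right unit's flange across its 84 mm width. I carried it over the cabinet, turned it to the carton's longer side, and lowered it until the floor took its weight. Then I opened the gripper and backed off.

**Last checks**
- **Height:** At release the tool height put the base about 1–2 mm above the workbench, which matches the carton's floor.
- **Tilt:** The flange looked the same as when the unit stood on the table (1.04 against 1.04 of the predicted height in the picture), so I take it as upright.
- **Knob:** It shows at about 200°, in the upper half of the wheel.
- **Left on the table:** Seen from above, the left unit has moved at most about 4 mm, the spool about 3 mm at most and the tape roll not at all.
- **Robot:** It was clear of everything when I handed in.

**What disagreed or is weaker**
- The unit sits about 5 mm along and 3 mm across from the spot I planned, well inside the walls.
- Measured from the top picture, the carton came out at 155 × 114 mm instead of 148 × 117 mm, so its centre is known only to a few millimetres.
- One finger rubbed the flange with about 3.6 N when it opened.
- My picture viewings were used up before the placing, so these final checks come from image measurements, not from looking.

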